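# Close the shrink tunnel's hatch with the hook pole

### The arm

A 7-joint arm with a two-finger parallel gripper is mounted at the origin on the work surface. World frame = base frame: x ahead of the robot, y to its left, z up, the work surface at z = 0. Lengths are in m, angles in degrees, forces in N, time in s.
With the tool pointing down it reaches from about 0.35 to 0.9 m from the base axis. Payload 8.1 kg.
Tool frame: the origin (TCP) lies on the mounting face of the last link; the fingertips stand 178 mm ahead of it and the grasp point (between the pads) lies r.tcp_to_grasp ahead of it (r.tcp_to_grasp is the distance from the TCP to the grasp point, in m); z points along the fingers, x is the direction in which the jaws open and shut, and the axes are right-handed (so a half turn about z gives the same grasp; the last joint's range is limited). The gripper opens to 92 mm and grips with 3 to 60 N. Pads are 19 mm wide; open, the fingers measure 130 mm over their backs; the gripper's body (75 mm by 190 mm) begins 47 mm behind the grasp point.
Start: joints at [57.892, 24.895, 1.432, 90.138, -0.665, 64.973, -4.303], TCP at [0.276, -0.561, 0.405] pointing down, gripper open.
Joint ranges: [-149.89, 149.89], [-25.12, 119.58], [-72.63, 75.52], [4.76, 147.25], [-75.54, 255.54], [6.69, 114.76], [-157.13, 157.13]. Speed limits (degrees/s): [127.2, 127.2, 172.46, 172.46, 180, 180, 180].

### API

Orientations are given as [roll, pitch, yaw] about the fixed x, y, z axes, in that order (R = Rz(yaw) Ry(pitch) Rx(roll)).
In Python, from workcell import r gives the robot as it stands.
- The arm moves only by the tool drive_tool, never from a script. Its argument "rows" is a list of rows, each a list of 5 numbers: the closure, from 0 (fully open) to 1 (shut), then the shift along the tool's x, y, z in cm, then the turn about the tool's z in rad. In form: [[gripper, x, y, z, yaw], ...]. A call has 1 to 12 rows; each row shifts and turns the commanded pose from where the row before left it, along the tool's axes as they then stand; what a row does not reach is not made up. A row lasts 1/12 s, in which the tool goes at most 41.7 mm and 7.16 degrees, less where a joint would pass 70% of its speed; a pose out of reach is approached as far as the arm can. A call with a gripper value outside its range is refused whole. The fingers move at their own pace and stop on an object; "squeeze" is the grip in N (left out, the last holds). Time passes only in rows, so rows that do not move let the fingers close. It gives the time, the measured TCP pose, the force and the opening at its end, in the units of the state.
- r.state(): the state, without advancing time (a new reading comes with each control period).
- r.camera(name): name is "side" or "top" or "wrist"; returns the picture (480x640x3 uint8, red, green, blue); there is no depth.
- r.camera_info(name): a dict with "vertical_fov" (degrees; the focal length in pixels is half the picture's height over the tangent of half this angle, whatever the lens; pixels are square), "cx", "cy" (the principal point, pixels), "k1" (the pictures are not rectified: a ray, as slopes to the right and down, at radius r is drawn at 1 + k1 r^2 times it, then the intrinsics apply), "pose" (4x4, takes a point from camera to world coordinates); the wrist camera has in their place "mount" (4x4, takes a point from camera to tool coordinates, whose origin is the TCP and whose axes are the tool frame's). Camera axes: x right, y up, looking along -z (the intrinsics and any distortion apply to the point x, -y, -z); pixel columns grow to the right and rows downward; lengths in m; the calibration is good to about 2 mm. A picture is of the moment at which its call begins: read the wrist's pose just before it. camera_info takes no time and is no camera call.
- r.finish_job(): hands the job in, once; it reports no verdict.
The state is a dict: "t": time; "qpos": joint angles; "joint_velocities": joint speeds; "joint_torque": joint torques, N m; "tcp_pos": TCP position; "orientation": TCP orientation; "force": force on the tool from outside, world axes, zero at the start; "torque": the same for the moment, N m; "grip_width": opening from 0.0 (shut) to 1.0 (fully open).
Only numpy, scipy, OpenCV 4.12 (cv2) and the standard library are available. Lean on these libraries where they do the work, as an engineer would, in place of code of your own. Each camera call takes 0.05 s, during which the arm holds its last target.

### The job

The shift is over and the shrink tunnel is to be closed. Take the hook pole off its rest, hook it into the eye on the raised hatch, pull the hatch down with it until it snaps past its catch and is fully home, then unhook the pole and lay it back in its rest. Leave the jars and the tape dispenser where they stand.

Things in the scene. Friction and masses are not known exactly. Their poses are not given: they have to be found in the camera images.
- pole_grip (a point): Short hook pole, 250 mm, 0.24 kg. Wooden handle 120 long, 20 wide (y), 28 high (z); steel shaft 10 thick runs on along +x. The point is on the handle's axis, 30 ahead of its middle: grip here, across y. The shaft ends 135 mm ahead; there the hook bends 40 deg down from the shaft for 24 mm, then 90 deg down and back for 26 mm (wire 7 thick). z: up when parked, hook opening down.
- hook_tip (a point): Free end of the pole's hook (same axes as pole_grip), at x +137, z -35 mm from pole_grip. With the shaft rising 40 deg forwards the last 20 mm of the hook point straight down, and a ring hung in the hook sits about 19 mm above this point, between tip and shaft.
- eye (a point): Centre of the pull eye: a level ring of 7 mm wire, 23 mm inside, 37 outside, fixed on the hatch's top rail, 26 mm out from the hatch plane, 195 mm above the bench when the hatch is shut. x points into the tunnel (level, square to the hatch), z up. The hook goes down through it from above, shaft on the outer (-x) side.
- hatch (a joint): Guillotine hatch, 228 wide, 152 high: metres above its closed place (0 = fully home, up to 0.15). On a spring balance: stays where left, moves with 1 to 2 N. From about 16 to 7 mm a roller catch resists, in all up to about 5 N, then gives and snaps it to 0 and holds it there. An off-axis pull can turn the pole in the fingers: grip hard, watch hatch and hook, and keep pulling until it is home.
- tunnel_foot (a point): Shrink tunnel, a grey casing 400 wide, 240 deep, 420 high (470 with the box on top). The point is on the bench under the hatch's middle; x points into the tunnel, z up. The belt, 206 wide and 45 high, sticks out 160 mm on the -x side. Casing spans x 6 to 246, y -200 to 200 mm.
- lamp_under (a point): Middle of the underside (z 439 mm) of the lamp bar in front of the hatch over the belt: 50 in x, 280 in y, 39 high, on two brackets at y +-100 from the tunnel's roof. Axes as tunnel_foot. A gripper held upright does not fit under it with the hook at the eye: lean it back so the shaft rises about 40 deg.
- rest_grip (a point): Where pole_grip lies when the pole is parked, 55 mm above the bench. Fixed steel rest: a base plate 190 x 50 x 5 mm and two U's open upwards with flared lips, 23 mm high: one 25 wide under the handle, 75 mm behind this point (-x), one 15 wide under the shaft, 65 mm ahead. x along the parked pole towards its hook, z up.
- jar_a_mid (a point): Bystander: filled jar, 66 mm wide, 105 high, standing on the belt beside the middle, point half-way up.
- jar_b_mid (a point): Bystander: filled jar, 66 mm wide, 105 high, standing on the bench, point half-way up.
- tape_mid (a point): Bystander: tape dispenser, 130 x 55 mm, 88 high, on the bench; the point is 30 mm above its middle.
Things that resemble listed ones, but are neither listed nor needed, are in the scene too. Leave any pink or yellow look-alike of the part that bears pole_grip alone.

How it is judged:
By the outcome, as a careful person would: the job done as asked, in the order asked, and still so for the second after the job is handed in, with the robot touching nothing.
It also fails if it takes over 64 s, if anything falls off the work surface, if the arm or the gripper's body presses on something with over 40 N, if the wrist force passes 120 N, or if a joint passes its speed limit or range.

## Working session

There is one attempt and no reset: what is moved stays moved. The work goes in short steps, Python scripts to look and compute and a tool call to move; the robot and the scene stay as the last step left them, time stands still between calls to the robot, and variables do not carry over. Pictures are saved under pics/ and viewed, and the job is handed in when it is done.

Besides the shell and the picture viewer there is one more tool, called after "Request:" by a JSON object that holds its "api" and its "payload". drive_tool: Moves the arm, as the interface text tells. Its arguments: {"type":"object","properties":{"rows":{"type":"array"},"squeeze":{"type":"number"}},"required":["rows"]}

```bash
ls; mkdir -p pics; python3 - <<'E'
from workcell import r
import cv2,numpy as np
print(r.state()); print(r.tcp_to_grasp)
for n in ["side","top","wrist"]:
    print(n,r.camera_info(n))
    cv2.imwrite(f"pics/{n}0.png",r.camera(n)[:,:,::-1])
E
```

```text
pics
{'t': 0.0, 'qpos': array([57.89101622, 24.93649239,  1.43166705, 90.18860194, -0.66570799,
       64.97141051, -4.30284364]), 'joint_velocities': array([ 0.06246703, -0.00271509,  0.0927908 , -0.01536732,  0.02297142,
       -0.01874134, -0.10777509]), 'joint_torque': array([-1.30290409e-03, -6.67841506e+01,  9.84525606e-01, -3.14464831e+01,
       -6.05390710e-02,  4.27536992e-02,  2.33975970e-04]), 'tcp_pos': array([ 0.27610898, -0.56045558,  0.40394784]), 'orientation': array([ 1.79992587e+02,  8.78677128e-02, -6.37746948e+01]), 'force': array([-0.80519127, -0.39112902,  0.77862528]), 'torque': array([ 0.01673164,  0.05427932, -0.02067554]), 'grip_width': 0.9967615606077572}
0.1592
side {'vertical_fov': 42.00772735786684, 'cx': 317.3015554539458, 'cy': 246.1838656881238, 'k1': -0.09769865368610693, 'pose': array([[-9.99089849e-01,  2.25059531e-04, -4.26546874e-02,
         4.51906528e-01],
       [-3.48268540e-02, -5.81680602e-01,  8.12671378e-01,
         1.43121022e+00],
       [-2.46285048e-02,  8.13417253e-01,  5.81159023e-01,
         1.21898497e+00],
       [ 0.00000000
[... 210 characters left out ...]
026,  0.99811009, -0.05682972,  0.46525139],
       [-0.99969766, -0.02290891,  0.0089315 ,  0.1154033 ],
       [ 0.00761272,  0.05702136,  0.99834393,  1.46978181],
       [ 0.        ,  0.        ,  0.        ,  1.        ]])}
wrist {'vertical_fov': 62.60450587619406, 'cx': 316.4199857767001, 'cy': 245.6897405779566, 'k1': -0.07448888459125712, 'mount': array([[ 9.99999533e-01, -8.35631521e-04,  4.84775502e-04,
        -5.11162677e-04],
       [-6.85668493e-04, -9.67418153e-01, -2.53183029e-01,
        -6.85260730e-02],
       [ 6.80548341e-04,  2.53182579e-01, -9.67418275e-01,
         2.08225615e-02],
       [ 0.00000000e+00,  0.00000000e+00,  0.00000000e+00,
         1.00000000e+00]])}
```

View pics/side0.png

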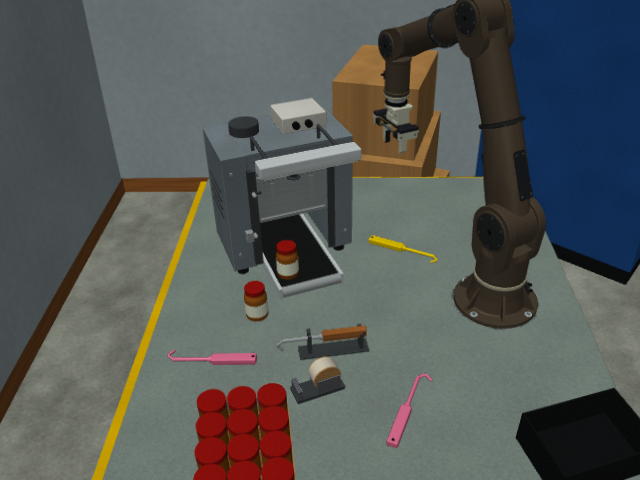

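View pics/top0.png

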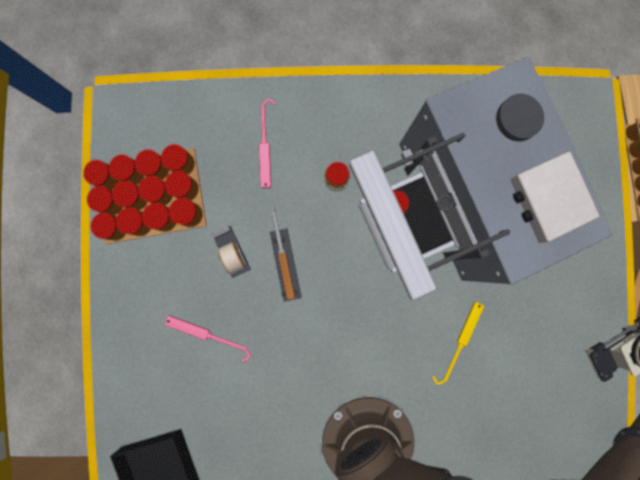

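View pics/wrist0.png

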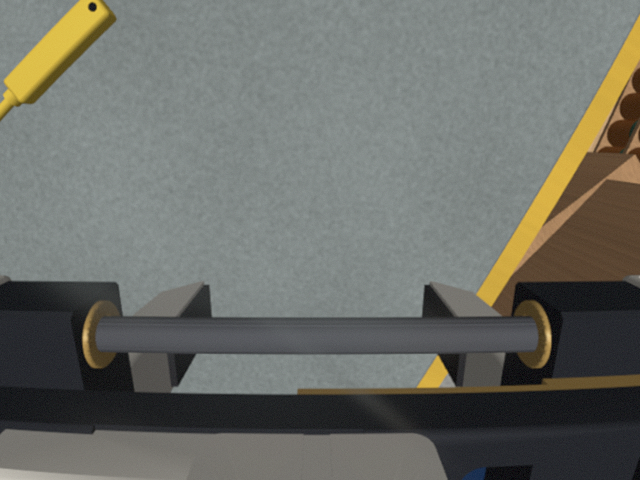

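```bash
cat > h.py <<'E'
import numpy as np,cv2
from scipy.spatial.transform import Rotation as Ro
from workcell import r
def K(n):
    i=r.camera_info(n);f=240/np.tan(np.radians(i["vertical_fov"]/2));return i,f
def pose(n,tp=None):
    i=r.camera_info(n)
    if n!="wrist": return i["pose"]
    T=np.eye(4);s=tp or r.state();T[:3,:3]=Ro.from_euler("xyz",s["orientation"],degrees=True).as_matrix();T[:3,3]=s["tcp_pos"]
    return T@i["mount"]
def proj(n,P,T=None):
    i,f=K(n);T=pose(n) if T is None else T
    p=(np.atleast_2d(P)-T[:3,3])@T[:3,:3]
    a=p[:,0]/-p[:,2];b=-p[:,1]/-p[:,2];k=1+i["k1"]*(a*a+b*b)
    return np.c_[a*k*f+i["cx"],b*k*f+i["cy"]]
def ray(n,u,v,T=None):
    i,f=K(n);T=pose(n) if T is None else T
    a=(u-i["cx"])/f;b=(v-i["cy"])/f;rd=np.hypot(a,b);q=rd
    for _ in range(20):q=rd/(1+i["k1"]*q*q)
    s=q/rd if rd>0 else 1
    d=T[:3,:3]@np.array([a*s,-b*s,-1]);return T[:3,3],d/np.linalg.norm(d)
def onz(n,u,v,z,T=None):
    o,d=ray(n,u,v,T);return o+d*(z-o[2])/d[2]
def tri(*obs):
    A=0;b=0
    for n,u,v,*T in obs:
        o,d=ray(n,u,v,*T);M=np.eye(3)-np.outer(d,d);A=A+M;b=b+M@o
    P=np.linalg.solve(A,b);
    return P,[np.linalg.norm(np.cross(P-ray(n,u,v,*T)[0],ray(n,u,v,*T)[1])) for n,u,v,*T in obs]
def crop(src,x0,y0,x1,y1,s,out):
    im=cv2.imread(src)[y0:y1,x0:x1];cv2.imwrite(out,cv2.resize(im,None,fx=s,fy=s,interpolation=cv2.INTER_CUBIC))
E
python3 - <<'E'
from h import *
crop("pics/side0.png",265,300,385,370,6,"pics/c1.png")
crop("pics/top0.png",200,190,330,310,5,"pics/c2.png")
crop("pics/top0.png",330,50,630,310,2.6,"pics/c3.png")
crop("pics/side0.png",200,90,370,300,2.8,"pics/c4.png")
E
```

```text
(no output)
```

View pics/c1.png

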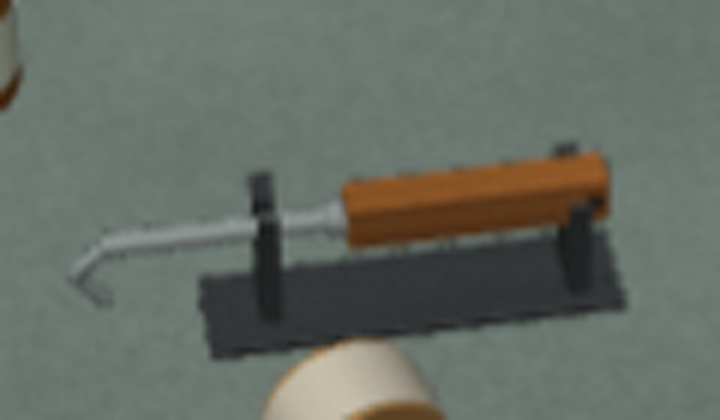

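View pics/c2.png

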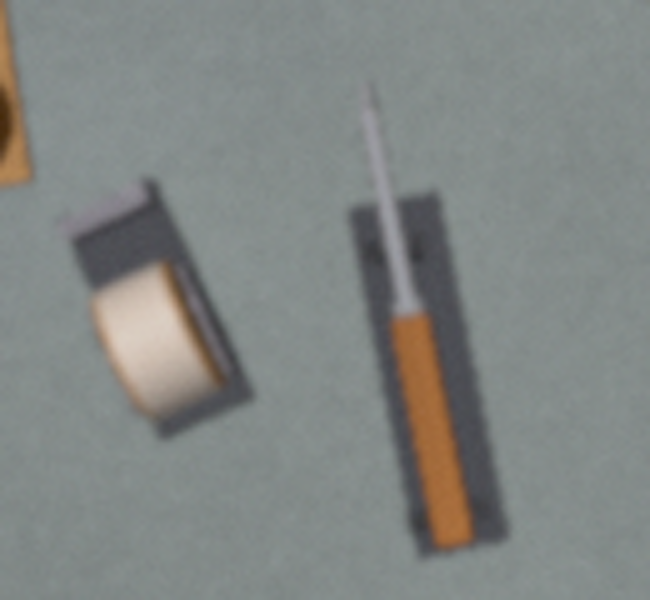

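View pics/c3.png

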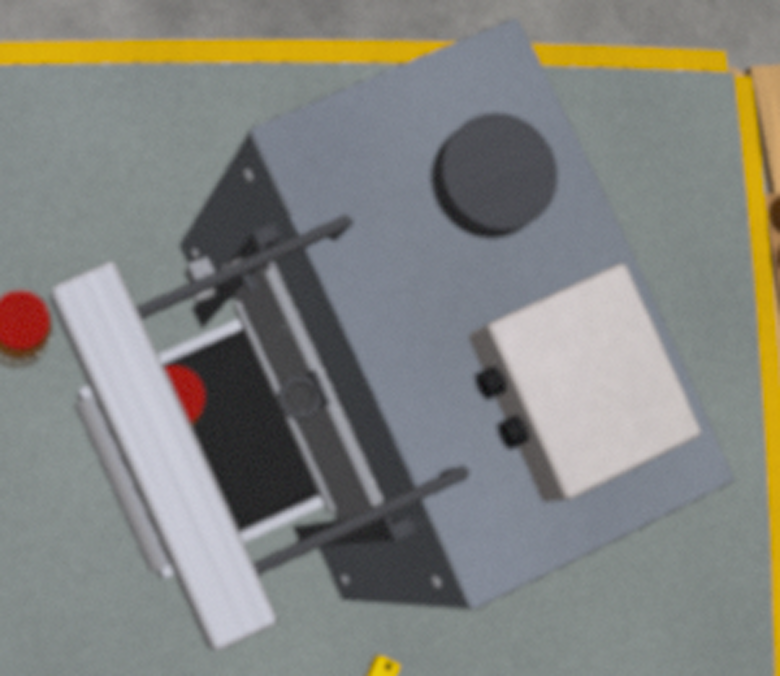

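View pics/c4.png

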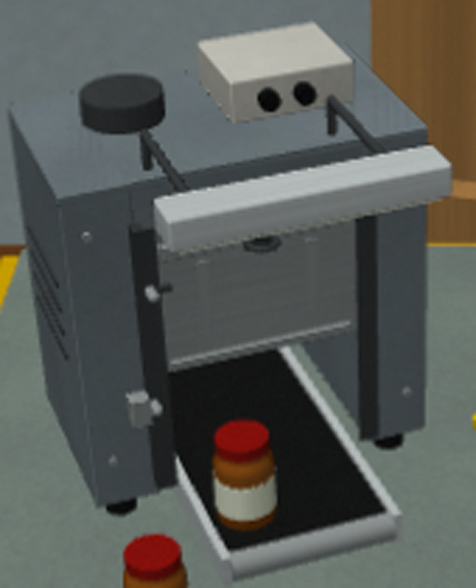

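```bash
python3 - <<'E'
from h import *
np.set_printoptions(precision=4,suppress=True)
C=[onz("top",330+a/2.6,50+b/2.6,.42)[:2] for a,b in [(252,130),(515,20),(733,480),(470,607)]]
C=np.array(C);print("roof corners",C)
for i in range(4):
    d=C[(i+1)%4]-C[i];print(np.linalg.norm(d),np.degrees(np.arctan2(d[1],d[0])))
# fit: model corners tunnel frame (6,200)->? left of x dir
M=np.array([[.006,.2],[.246,.2],[.246,-.2],[.006,-.2]])
mc=M.mean(0);cc=C.mean(0);H=(M-mc).T@(C-cc);U,S,V=np.linalg.svd(H);R=(U@V).T;t=cc-R@mc
print("tunnel foot",t,np.degrees(np.arctan2(R[1,0],R[0,0])),"res",C-(M@R.T+t))
f=onz("top",282.2,253,.069);b=onz("top",290.6,299,.069);print("handle f,b",f,b,np.linalg.norm(f-b),np.degrees(np.arctan2(*(f-b)[1::-1])))
print("shaft end",onz("top",274,208,.05))
# side: handle top corners front at c1 (345,183)/(348,247 bottom); tops near edge
print("eye side/top", tri(("side",200+262/2.8,90+243/2.8),("top",330+303/2.6,50+397/2.6)))
# handle axis front face centre: side (346,213) ; 
print(tri(("side",265+346/6,300+205/6),("top",282.2,253)))
print(tri(("side",265+606/6,300+183/6),("top",290.6,299)))
# lamp corners top z .478
for a,b in [(55,290),(110,263),(274,622),(217,648)]: print("lamp",onz("top",330+a/2.6,50+b/2.6,.478))
print("jarb",onz("top",336,174,.105),"jara",onz("top",330+180/2.6,50+395/2.6,.15))
E
```

```text
roof corners [[ 0.7921 -0.1019]
 [ 0.8832 -0.3173]
 [ 0.5186 -0.4726]
 [ 0.4285 -0.2532]]
0.23394442169463253 -67.06659588452631
0.3963387244204392 -156.9309800549077
0.23719503406746884 112.32428613998151
0.39382272520886374 22.598915088536433
tunnel foot [ 0.6068 -0.1701] -67.22008228905578 res [[-0.0015 -0.0037]
 [-0.0032  0.0021]
 [ 0.0009  0.0017]
 [ 0.0038 -0.0002]]
handle f,b [0.5094 0.2107 0.069 ] [0.3926 0.1919 0.069 ] 0.11831150172343104 9.15846042952939
shaft end [0.6267 0.231  0.05  ]
eye side/top (array([ 0.5978, -0.1514,  0.3341]), [np.float64(0.0001365867497854975), np.float64(0.00013658674978579894)])
(array([0.5092, 0.2115, 0.0574]), [np.float64(0.0005449225879856914), np.float64(0.000544922587985594)])
(array([0.3921, 0.1927, 0.0539]), [np.float64(0.0002842235254524119), np.float64(0.0002842235254524203)])
lamp [0.6599 0.0546 0.478 ]
lamp [0.6784 0.0154 0.478 ]
lamp [ 0.4245 -0.0916  0.478 ]
lamp [ 0.4077 -0.0511  0.478 ]
jarb [0.7023 0.0705 0.105 ] jara [ 0.6234 -0.0789  0.15  ]
```

Request:
{"api": "drive_tool", "payload": {"rows": [[0,0,0,-2,-0.125],[0,0,0,-2,-0.125],[0,0,0,-2,-0.125],[0,0,0,-2,-0.125],[0,0,0,-2,-0.125],[0,0,0,-2,-0.125],[0,0,0,-2,-0.125],[0,0,0,-2,-0.125],[0,0,0,-2,-0.125],[0,0,0,-2,-0.125],[0,0,0,-2,-0.125],[0,0,0,-2,-0.125]]}}

```text
t: 1.15
tcp_pos: [0.276, -0.5606, 0.6454]
orientation: [-180.0, 0.0, 22.5]
force: [-0.4, -0.8, 0.3]
grip_width: 1.002
```

Request:
{"api": "drive_tool", "payload": {"rows": [[0,0,0,-4,0],[0,0,0,-4,0],[0,0,0,-4,0],[0,0,0,-4,0],[0,0,0,-4,0],[0,0,0,-4,0]]}}

```text
t: 1.65
tcp_pos: [0.2626, -0.5343, 0.8013]
orientation: [176.7, -0.1, 22.0]
force: [0.7, 0.7, 0.7]
grip_width: 0.997
```

```bash
python3 -c "
from h import *
s=r.state();print(s['t'],s['qpos'].round(1),s['tcp_pos'].round(3),s['orientation'].round(1))"
```

```text
1.65 [ 49.1  21.6  19.9  41.3  -8.  114.7  85.9] [ 0.263 -0.534  0.801] [ 1.767e+02 -1.000e-01  2.200e+01]
```

Request:
{"api": "drive_tool", "payload": {"rows": [[0,0,2,-4,0],[0,0,2,-4,0],[0,0,2,-4,0],[0,0,2,-4,0],[0,0,2,-4,0],[0,0,2,-4,0]]}}

```text
t: 2.15
tcp_pos: [0.2505, -0.5252, 0.8787]
orientation: [165.5, -0.9, 22.2]
force: [0.9, -1.3, 0.3]
grip_width: 0.999
```

```bash
python3 -c "
from h import *
s=r.state();print(s['t'],s['qpos'].round(1),s['tcp_pos'].round(3),s['orientation'].round(1))"
```

```text
2.15 [ 50.1  21.2  21.7  30.5  -9.9 114.7  86.3] [ 0.251 -0.525  0.879] [165.5  -0.9  22.2]
```

Request:
{"api": "drive_tool", "payload": {"rows": [[0,0,0,3,0],[0,0,0,3,0],[0,0,0,3,0],[0,0,0,0,0]]}}

```text
t: 2.48
tcp_pos: [0.2612, -0.5463, 0.7837]
orientation: [166.3, -0.9, 22.2]
force: [0.1, 0.1, -1.6]
grip_width: 0.997
```

```bash
cat >> h.py <<'E'
np.set_printoptions(precision=3,suppress=True)
import json
def RT():
    s=r.state();return Ro.from_euler("xyz",s["orientation"],degrees=True).as_matrix(),s["tcp_pos"],s
def log():
    R,p,s=RT();open("log.jsonl","a").write(json.dumps([list(s["qpos"]),list(p),R.tolist()])+"\n")
    print("t",round(s["t"],2),"q",s["qpos"].round(1),"p",p.round(4),"rpy",s["orientation"].round(2),"w",round(s["grip_width"],3),"F",s["force"].round(1))
    z=R[:,2];y=R[:,1];print("toolz lean",round(np.degrees(np.arccos(-z[2])),2),"az",round(np.degrees(np.arctan2(z[1],z[0])),1),"tooly az",round(np.degrees(np.arctan2(y[1],y[0])),1),"el",round(np.degrees(np.arcsin(y[2])),1),"toolx el",round(np.degrees(np.arcsin(R[2,0])),2))
def legs(*wps):
    R,p,s=RT()
    for w in wps:
        d=R.T@(np.array(w)-p)*100;n=int(np.ceil(np.linalg.norm(d)/4.1));print("to",w,"cm",d.round(2),"rows",n,"per",(d/max(n,1)).round(2));p=np.array(w)
E
python3 -c "
from h import *
log();legs((.55,-.1,.8),(.45,.4,.8),(-.22,.58,.8))"
```

```text
t 2.48 q [46.7 16.9 20.8 51.6 -6.4 98.7 86.3] p [ 0.261 -0.546  0.784] rpy [166.27  -0.86  22.2 ] w 0.997 F [ 0.1  0.1 -1.6]
toolz lean 13.76 az -64.3 tooly az -68.0 el 13.7 toolx el 0.86
to (0.55, -0.1, 0.8) cm [ 43.63 -29.31  -8.16] rows 13 per [ 3.36 -2.25 -0.63]
to (0.45, 0.4, 0.8) cm [  9.64 -48.67 -11.74] rows 13 per [ 0.74 -3.74 -0.9 ]
to (-0.22, 0.58, 0.8) cm [-55.22 -40.59 -10.77] rows 17 per [-3.25 -2.39 -0.63]
```

Request:
{"api": "drive_tool", "payload": {"rows": [[0,3.6,-2.4,-0.7,0],[0,3.6,-2.4,-0.7,0],[0,3.6,-2.4,-0.7,0],[0,3.6,-2.4,-0.7,0],[0,3.6,-2.4,-0.7,0],[0,3.6,-2.4,-0.7,0],[0,3.4,-2.4,-0.7,0],[0,3.4,-2.4,-0.7,0],[0,3.4,-2.4,-0.7,0],[0,3.4,-2.4,-0.7,0],[0,3.4,-2.4,-0.7,0],[0,3.4,-2.4,-0.7,0]]}}

```text
t: 3.48
tcp_pos: [0.5267, -0.1209, 0.8093]
orientation: [165.5, -1.1, 22.1]
force: [1.1, 0.1, 0.2]
grip_width: 0.999
```

Request:
{"api": "drive_tool", "payload": {"rows": [[0,0.8,-4,-0.9,0],[0,0.8,-4,-0.9,0],[0,0.8,-4,-0.9,0],[0,0.8,-4,-0.9,0],[0,0.8,-4,-0.9,0],[0,0.8,-4,-0.9,0],[0,0.8,-4,-0.9,0],[0,0.8,-4,-0.9,0],[0,0.8,-4,-0.9,0],[0,0.8,-4,-0.9,0],[0,0.8,-4,-0.9,0],[0,0.8,-4,-0.9,0]]}}

```text
t: 4.48
tcp_pos: [0.4587, 0.2727, 0.7907]
orientation: [165.9, -0.1, 22.1]
force: [2.1, -0.2, -1.0]
grip_width: 1.0
```

```bash
python3 -c "
from h import *
log();legs((-.22,.58,.8))
cv2.imwrite('pics/side1.png',r.camera('side')[:,:,::-1]);cv2.imwrite('pics/top1.png',r.camera('top')[:,:,::-1])"
```

```text
t 4.48 q [-60.5  15.4  30.9  53.7   6.8 114.8  -5.6] p [0.459 0.273 0.791] rpy [165.88  -0.1   22.1 ] w 1.0 F [ 2.1 -0.2 -1. ]
toolz lean 14.12 az -67.5 tooly az -67.9 el 14.1 toolx el 0.1
to (-0.22, 0.58, 0.8) cm [-51.32 -52.13 -14.17] rows 19 per [-2.7  -2.74 -0.75]
```

View pics/side1.png

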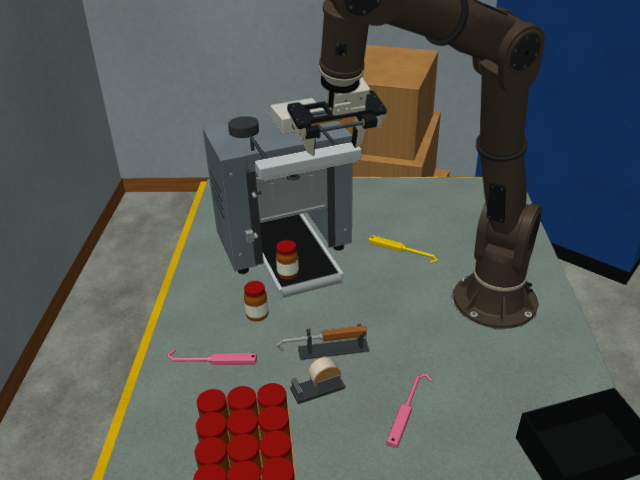

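```bash
python3 -c "
from h import *
legs((.15,.58,.66),(-.22,.55,.66))"
```

```text
to (0.15, 0.58, 0.66) cm [-17.04 -41.83   2.68] rows 12 per [-1.42 -3.49  0.22]
to (-0.22, 0.55, 0.66) cm [-35.39 -10.87  -2.72] rows 10 per [-3.54 -1.09 -0.27]
```

Request:
{"api": "drive_tool", "payload": {"rows": [[0,-1.4,-3,2,0],[0,-1.4,-3,2,0],[0,-1.4,-3.5,1,0],[0,-1.4,-3.5,0,0],[0,-1.4,-3.5,0,0],[0,-1.4,-3.5,0,0],[0,-1.4,-3.5,0,0],[0,-1.4,-3.5,0,0],[0,-1.4,-3.5,0,0],[0,-1.4,-3.5,0,0],[0,-1.4,-3.5,0,0],[0,-1.4,-3.5,-1,0]]}}

```text
t: 5.58
tcp_pos: [0.1572, 0.5678, 0.65]
orientation: [165.8, 0.3, 22.0]
force: [0.4, 0.6, 0.4]
grip_width: 0.994
```

```bash
python3 -c "
from h import *
log();legs((-.22,.55,.66))"
```

```text
t 5.58 q [-92.2  21.   16.8  64.1   2.2 107.4 -53.4] p [0.157 0.568 0.65 ] rpy [165.79   0.28  21.98] w 0.994 F [0.4 0.6 0.4]
toolz lean 14.21 az -69.1 tooly az -67.9 el 14.2 toolx el -0.28
to (-0.22, 0.55, 0.66) cm [-35.65 -11.89  -3.86] rows 10 per [-3.56 -1.19 -0.39]
```

Request:
{"api": "drive_tool", "payload": {"rows": [[0,-3.6,-1.2,-0.4,0],[0,-3.6,-1.2,-0.4,0],[0,-3.6,-1.2,-0.4,0],[0,-3.6,-1.2,-0.4,0],[0,-3.6,-1.2,-0.4,0],[0,-3.6,-1.2,-0.4,0],[0,-3.6,-1.2,-0.4,0],[0,-3.6,-1.2,-0.4,0],[0,-3.6,-1.2,-0.4,0],[0,-3.6,-1.2,-0.4,0]]}}

```text
t: 6.42
tcp_pos: [-0.2239, 0.5489, 0.6626]
orientation: [165.9, 0.3, 22.0]
force: [0.5, 1.2, 0.3]
grip_width: 0.999
```

```bash
python3 -c "
from h import *
log()"
```

```text
t 6.42 q [-121.9   22.5    8.7   59.6   -4.3  112.3  -92.5] p [-0.224  0.549  0.663] rpy [165.89   0.27  22.01] w 0.999 F [0.5 1.2 0.3]
toolz lean 14.11 az -69.1 tooly az -67.9 el 14.1 toolx el -0.27
```

Request:
{"api": "drive_tool", "payload": {"rows": [[0,0,1,-3.9,0],[0,0,1,-3.9,0],[0,0,1,-3.9,0],[0,0,1,-3.9,0],[0,0,1,-3.9,0]]}}

```text
t: 6.83
tcp_pos: [-0.1967, 0.4875, 0.7576]
orientation: [173.6, 0.3, 22.0]
force: [-0.4, -0.1, 0.2]
grip_width: 1.004
```

```bash
python3 -c "
from h import *
log()"
```

```text
t 6.83 q [-131.5   14.3   21.2   58.2   -5.8  114.8  -90.7] p [-0.197  0.487  0.758] rpy [173.61   0.3   22.01] w 1.004 F [-0.4 -0.1  0.2]
toolz lean 6.4 az -70.6 tooly az -68.0 el 6.4 toolx el -0.3
```

Request:
{"api": "drive_tool", "payload": {"rows": [[0,0,0.4,-4,0],[0,0,0.4,-4,0],[0,0,0,0,0]]}}

```text
t: 7.08
tcp_pos: [-0.187, 0.4664, 0.7898]
orientation: [177.5, 0.4, 22.0]
force: [0.6, 0.1, 0.9]
grip_width: 1.002
```

```bash
python3 -c "
from h import *
log()"
```

```text
t 7.08 q [-135.2   11.4   25.    57.3   -5.6  114.8  -90.8] p [-0.187  0.466  0.79 ] rpy [177.48   0.4   21.98] w 1.002 F [0.6 0.1 0.9]
toolz lean 2.56 az -77.0 tooly az -68.0 el 2.5 toolx el -0.4
```

Request:
{"api": "drive_tool", "payload": {"rows": [[0,0,0.1,-4,0],[0,0,0,-1.2,0]]}}

```text
t: 7.25
tcp_pos: [-0.1841, 0.4573, 0.8044]
orientation: [179.3, 0.4, 22.0]
force: [1.0, 0.7, 0.0]
grip_width: 0.999
```

```bash
python3 -c "
from h import *
log();legs((.3,.5,.7),(.45,.2,.5))"
```

```text
t 7.25 q [-137.7   10.3   27.4   56.7   -5.6  114.8  -90.9] p [-0.184  0.457  0.804] rpy [179.33   0.37  22.  ] w 0.999 F [1.  0.7 0. ]
toolz lean 0.77 az -96.8 tooly az -68.0 el 0.7 toolx el -0.37
to (0.3, 0.5, 0.7) cm [46.55 14.05 10.3 ] rows 13 per [3.58 1.08 0.79]
to (0.45, 0.2, 0.5) cm [ 2.8  33.2  20.37] rows 10 per [0.28 3.32 2.04]
```

Request:
{"api": "drive_tool", "payload": {"rows": [[0,3.6,1.1,0.9,0],[0,3.6,1.1,0.9,0],[0,3.6,1.1,0.9,0],[0,3.6,1.1,0.9,0],[0,3.6,1.1,0.9,0],[0,3.6,1.1,0.9,0],[0,3.6,1.1,0.9,0],[0,3.6,1.1,0.9,0],[0,3.6,1.1,0.9,0],[0,3.6,1.1,0.9,0],[0,3.6,1.1,0.9,0],[0,3.6,1.1,0.9,0]]}}

```text
t: 8.25
tcp_pos: [0.2668, 0.4955, 0.6931]
orientation: [179.0, 0.5, 22.1]
force: [-0.7, 0.8, 0.7]
grip_width: 0.997
```

```bash
python3 -c "
from h import *
log();legs((.47,.205,.40))"
```

```text
t 8.25 q [-97.2  16.5  44.8  67.8 -11.1 101.1 -33.5] p [0.267 0.495 0.693] rpy [179.02   0.47  22.05] w 0.997 F [-0.7  0.8  0.7]
toolz lean 1.09 az -93.3 tooly az -67.9 el 1.0 toolx el -0.47
to (0.47, 0.205, 0.4) cm [ 8.17 34.05 29.83] rows 12 per [0.68 2.84 2.49]
```

Request:
{"api": "drive_tool", "payload": {"rows": [[0,0.7,2.8,2.5,0],[0,0.7,2.8,2.5,0],[0,0.7,2.8,2.5,0],[0,0.7,2.8,2.5,0],[0,0.7,2.8,2.5,0],[0,0.7,2.8,2.5,0],[0,0.7,2.8,2.5,0],[0,0.7,2.8,2.5,0],[0,0.7,2.8,2.5,0],[0,0.7,2.8,2.5,0],[0,0.7,2.8,2.5,0],[0,0.7,2.8,2.5,0]]}}

```text
t: 9.25
tcp_pos: [0.4692, 0.2095, 0.3971]
orientation: [179.1, 0.5, 22.1]
force: [0.4, 1.2, 0.1]
grip_width: 1.001
```

Request:
{"api": "drive_tool", "payload": {"rows": [[0.4,0,0,0,-0.125],[0.4,0,0,0,-0.125],[0.4,0,0,0,-0.125],[0.4,0,0,0,-0.125],[0.4,0,0,0,-0.125],[0.4,0,0,0,-0.125],[0.4,0,0,0,-0.125],[0.4,0,0,0,-0.125],[0.4,0,0,0,-0.125],[0.4,0,0,0,-0.125],[0.4,0,0,0,-0.095]]}}

```text
t: 10.17
tcp_pos: [0.4688, 0.2106, 0.3982]
orientation: [-179.7, 1.0, 99.5]
force: [-0.1, 0.5, 0.0]
grip_width: 0.599
```

```bash
python3 -c "
from h import *
log()
cv2.imwrite('pics/wrist2.png',r.camera('wrist')[:,:,::-1])"
```

```text
t 10.17 q [-54.8  15.9  30.8 107.6  -8.3  59.5  78.9] p [0.469 0.211 0.398] rpy [-179.69    0.99   99.49] w 0.599 F [-0.1  0.5  0. ]
toolz lean 1.04 az -97.7 tooly az 9.5 el -0.3 toolx el -0.99
```

View pics/wrist2.png

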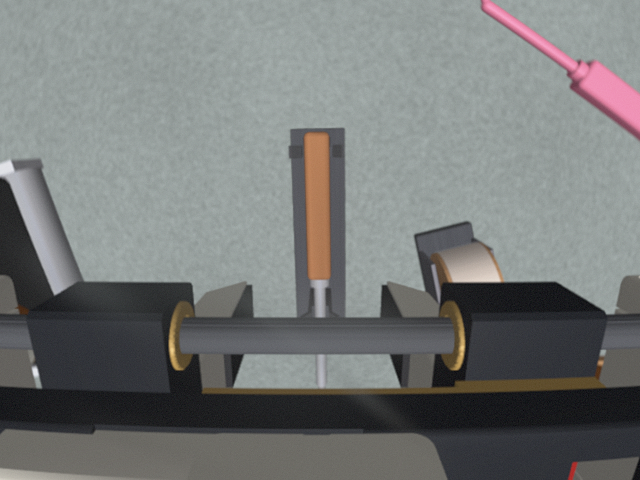

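```bash
python3 -c "
from h import *
T=pose('wrist')
a=onz('wrist',319,279,.069,T);b=onz('wrist',317,134,.069,T);print(a,b,np.linalg.norm(a-b),np.degrees(np.arctan2(*(a-b)[1::-1])))
g=a+(b-a)/np.linalg.norm(b-a)*.03;print('grip',g)
R,p,s=RT()
gp=np.array([g[0],g[1],.055]); tgt=gp-R[:,2]*r.tcp_to_grasp;print(tgt);legs(tgt)
# proj of grip from top with front
print(proj('top',[a,b]))
"
```

```text
[0.509 0.215 0.069] [0.395 0.193 0.069] 0.11575084554803389 10.67036447526893
grip [0.479 0.209 0.069]
[0.48  0.212 0.214]
to [0.48  0.212 0.214] cm [ 0.29  1.19 18.4 ] rows 5 per [0.06 0.24 3.68]
[[280.564 253.299]
 [289.96  298.068]]
```

Request:
{"api": "drive_tool", "payload": {"rows": [[0.4,0.05,0.3,3.7,-0.01],[0.4,0.05,0.3,3.7,0],[0.4,0.05,0.3,3.7,0],[0.4,0,0.3,3.7,0],[0.4,0,0,3.0,0],[0.4,0,0,0.6,0],[0.4,0,0,0,0]]}}

```text
t: 10.8
tcp_pos: [0.4797, 0.2106, 0.2126]
orientation: [-179.5, 1.0, 99.6]
force: [0.1, 1.0, 0.3]
grip_width: 0.598
```

```bash
python3 -c "
from h import *
log()
cv2.imwrite('pics/wrist3.png',r.camera('wrist')[:,:,::-1]);cv2.imwrite('pics/side3.png',r.camera('side')[:,:,::-1])
crop('pics/side3.png',240,230,440,400,4,'pics/c5.png')"
```

```text
t 10.8 q [-47.1  31.5  23.8 116.5 -19.3  36.5  89. ] p [0.48  0.211 0.213] rpy [-179.53    1.03   99.55] w 0.598 F [0.1 1.  0.3]
toolz lean 1.13 az -105.1 tooly az 9.5 el -0.5 toolx el -1.03
```

View pics/wrist3.png

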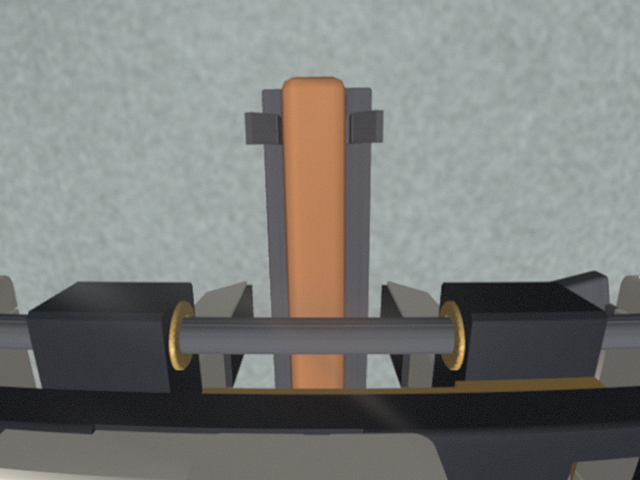

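View pics/c5.png

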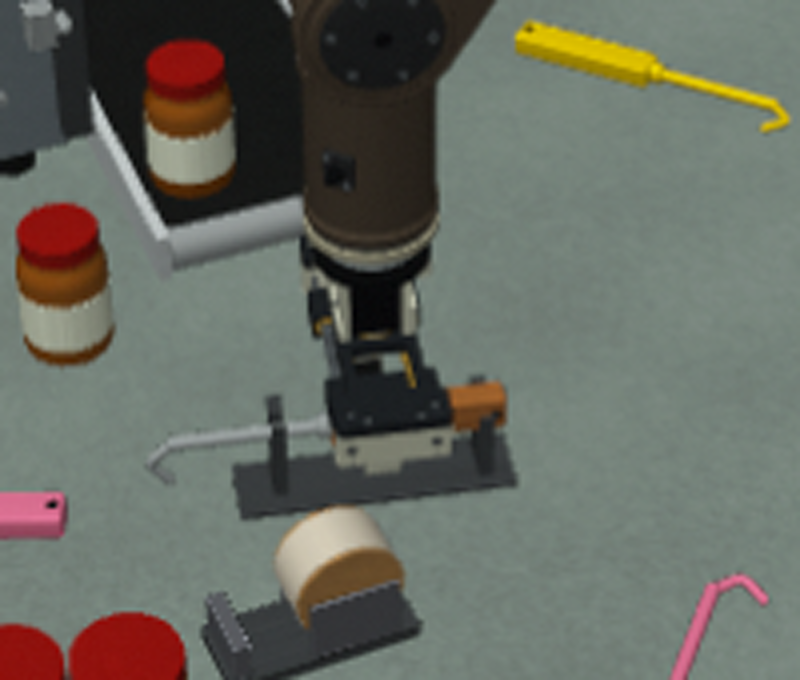

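Request:
{"api": "drive_tool", "payload": {"rows": [[1,0,0,0,0],[1,0,0,0,0],[1,0,0,0,0],[1,0,0,0,0],[1,0,0,0,0],[1,0,0,0,0]], "squeeze": 55}}

```text
t: 11.4
tcp_pos: [0.4803, 0.2113, 0.2148]
orientation: [-179.9, 0.9, 99.7]
force: [-0.6, 1.7, 2.2]
grip_width: 0.215
```

```bash
python3 -c "
from h import *
log();legs()"
```

```text
t 11.4 q [-47.3  31.3  24.  116.5 -19.4  36.4  89.1] p [0.48  0.211 0.215] rpy [-179.87    0.93   99.67] w 0.215 F [-0.6  1.7  2.2]
toolz lean 0.94 az -88.3 tooly az 9.7 el -0.1 toolx el -0.93
```

Request:
{"api": "drive_tool", "payload": {"rows": [[1,0,0,-1,0],[1,0,0,-2,0],[1,0,0,-3,0],[1,0,0,-4,0],[1,0,0,-4,0],[1,0,0,-4,0],[1,0,0,-4,0],[1,0,0,-4,0],[1,0,0,-4,0],[1,0,0,-4,0],[1,0,0,-4,0],[1,0,0,-4,0]]}}

```text
t: 12.4
tcp_pos: [0.4793, 0.2171, 0.637]
orientation: [-179.8, 0.9, 99.6]
force: [0.9, -0.1, -3.4]
grip_width: 0.214
```

```bash
cat > fit.py <<'E'
from h import *
from scipy.optimize import least_squares
import itertools
D=[json.loads(l) for l in open("log.jsonl")]
D.insert(0,[[57.891,24.936,1.4317,90.189,-.6657,64.971,-4.303],[.27611,-.56046,.40395],Ro.from_euler("xyz",[179.9926,.0879,-63.7747],degrees=True).as_matrix().tolist()])
def fk(q,P,sg):
    q=np.array(q)
    h,a,b,c,e1,e2,o1,o7=P[:8]
    rot=lambda ax,an:Ro.from_euler(ax,an,degrees=True).as_matrix()
    R=rot("z",sg[0]*q[0]+o1);p=np.array([0,0,h])
    R=R@rot("y",q[1]);p=p+R@[e1,0,a]
    R=R@rot("z",sg[1]*q[2])@rot("y",q[3]);p=p+R@[e2,0,b]
    R=R@rot("z",sg[2]*q[4])@rot("y",q[5]);p=p+R@[P[8],0,c]
    R=R@rot("z",sg[3]*q[6]+o7);return p,R
def res(P,sg):
    o=[]
    for q,p,R in D:
        pp,RR=fk(q,P,sg);o+=list((pp-p)*1);o+=list(Ro.from_matrix(RR.T@np.array(R)).as_rotvec()*.3)
    return np.array(o)
if __name__=="__main__":
    best=None
    for sg in itertools.product([1,-1],repeat=4):
      for o1 in (-120,0,60,180):
       for o7 in(0,90,180,-90):
        try:s=least_squares(res,[.35,.4,.4,.2,0,0,o1,o7,0],args=(sg,),max_nfev=60)
        except Exception as e: continue
        if best is None or s.cost<best[0]: best=(s.cost,sg,s.x);
      
    print(best[0],best[1],best[2],np.abs(res(best[2],best[1])).max())
    json.dump([best[1],list(best[2])],open("fit.json","w"))
E
python3 -c "
from h import *
log()
cv2.imwrite('pics/side4.png',r.camera('side')[:,:,::-1])"
time timeout 300 python3 fit.py
```

```text
t 12.4 q [-57.7   9.9  34.2  80.9  -4.7  91.2  75.6] p [0.479 0.217 0.637] rpy [-179.83    0.94   99.61] w 0.214 F [ 0.9 -0.1 -3.4]
toolz lean 0.95 az -90.5 tooly az 9.6 el -0.2 toolx el -0.94
0.0002707766515595435 (-1, -1, -1, -1) [  0.291   0.537   0.427   0.193   0.001  -0.005  -4.982 175.067  -0.017] 0.007845866607780194
real	2m52.934s
user	2m53.150s
sys	0m0.104s
```

View pics/side4.png

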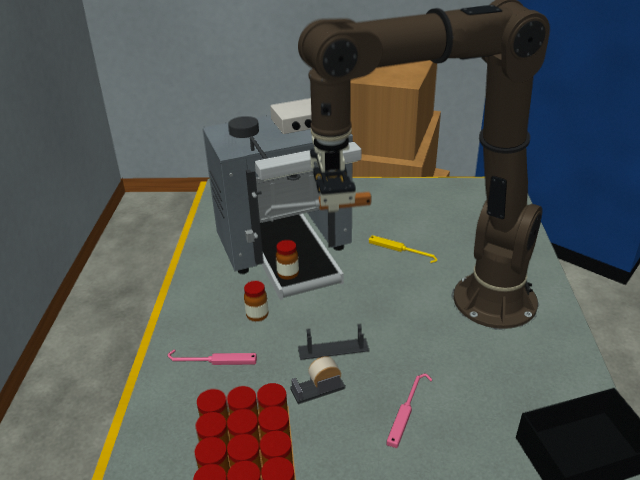

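```bash
cat > plan.py <<'E'
from fit import *
sg,P=json.load(open("fit.json"));P=np.array(P)
LO=np.array([-149.89,-25.12,-72.63,4.76,-75.54,6.69,-157.13]);HI=np.array([149.89,119.58,75.52,147.25,255.54,114.76,157.13])
az=np.radians(-67.2);xt=np.array([np.cos(az),np.sin(az),0]);foot=np.array([.6068,-.1701,0])
def Rlean(L,azd=-67.2):
    a=np.radians(azd);l=np.radians(L);d=np.array([np.cos(a),np.sin(a),0]);u=np.array([0,0,1])
    z=np.sin(l)*d-np.cos(l)*u;y=np.cos(l)*d+np.sin(l)*u;x=np.cross(y,z);return np.c_[x,y,z]
def ik(p,R,q0):
    def f(q):
        pp,RR=fk(q,P,sg);return np.r_[(pp-p)*10,Ro.from_matrix(RR.T@R).as_rotvec()*5,(q-q0)*1e-4]
    s=least_squares(f,np.clip(q0,LO+.1,HI-.1),bounds=(LO,HI));pp,RR=fk(s.x,P,sg)
    return s.x,np.linalg.norm(pp-p)*1000,np.degrees(np.linalg.norm(Ro.from_matrix(RR.T@R).as_rotvec()))
E
python3 - <<'E'
from plan import *
q0=np.array([-57.7,9.9,34.2,80.9,-4.7,91.2,75.6])
for L in (25,30,40):
  q=q0
  for z in (.6,.5,.40,.376,.3,.237):
    p=foot+xt*-.255+[0,0,z]
    q,e,a=ik(p,Rlean(L),q);print(L,z,q.round(1),round(e,1),round(a,1))
print("tilt poses")
for sumv,j2 in ((25,0),(25,10),(25,-10),(65,20),(65,0),(65,30)):
    q=np.array([60,j2,2,sumv-j2,0,114.7,86.]);p,R=fk(q,P,sg);print(q,p,np.hypot(*p[:2]),"toolz",R[:,2])
E
```

```text
25 0.6 [-63.5   8.3  48.7  91.7  18.6  77.9   4.4] 0.0 0.0
25 0.5 [-62.1  11.7  48.5 102.5  17.3  64.8   1.5] 0.0 0.0
25 0.4 [-58.9  18.   47.  111.2  14.4  51.1   0.2] 0.0 0.0
25 0.376 [-58.   19.9  46.4 112.9  13.6  47.7   0.1] 0.0 0.0
25 0.3 [-54.5  26.5  43.5 117.5  10.7  37.3  -0.3] 0.0 0.0
25 0.237 [-51.4  32.7  40.4 120.3   8.3  28.9  -0.9] 0.0 0.0
30 0.6 [-64.8   8.1  48.1  92.7  24.   77.1   1.1] 0.0 0.0
30 0.5 [-63.3  11.8  48.  103.4  23.   64.3  -2.9] 0.0 0.0
30 0.4 [-60.2  18.3  46.8 111.9  20.9  50.6  -5.6] 0.0 0.0
30 0.376 [-59.4  20.3  46.3 113.6  20.3  47.3  -6.1] 0.0 0.0
30 0.3 [-56.3  27.3  44.  118.1  18.2  36.8  -7.9] 0.0 0.0
30 0.237 [-53.8  33.8  41.7 120.6  16.5  28.5  -9.7] 0.0 0.0
40 0.6 [-67.1   8.2  47.1  95.1  34.7  76.4  -5.3] 0.0 0.0
40 0.5 [-65.4  12.4  47.  105.3  34.3  64.3 -11.4] 0.0 0.0
40 0.4 [-62.5  19.5  46.2 113.3  33.5  51.2 -17. ] 0.0 0.0
40 0.376 [-61.7  21.7  45.9 114.8  33.3  47.9 -18.3] 0.0 0.0
40 0.3 [-59.4  29.3  44.7 118.9  32.9  37.8 -22.8] 0.0 0.0
40 0.237 [-57.8  36.5  43.7 121.2  32.5  29.7 -26.8] 0.0 0.0
tilt poses
[ 60.    0.    2.   25.    0.  114.7  86. ] [ 0.123 -0.29   1.081] 0.31537871214243823 toolz [ 0.253 -0.595 -0.763]
[ 60.   10.    2.   15.    0.  114.7  86. ] [ 0.164 -0.374  1.073] 0.4085418305660519 toolz [ 0.249 -0.597 -0.763]
[ 60.  -10.    2.   35.    0.  114.7  86. ] [ 0.083 -0.206  1.073] 0.2222518028010848 toolz [ 0.257 -0.593 -0.763]
[ 60.   20.    2.   45.    0.  114.7  86. ] [ 0.237 -0.538  0.787] 0.5880272180589567 toolz [-0.009 -0.01  -1.   ]
[ 60.    0.    2.   65.    0.  114.7  86. ] [ 0.158 -0.372  0.82 ] 0.40453469202892284 toolz [ 0.002 -0.005 -1.   ]
[ 60.   30.    2.   35.    0.  114.7  86. ] [ 0.273 -0.615  0.747] 0.672745477605937 toolz [-0.014 -0.012 -1.   ]
```

Request:
{"api": "drive_tool", "payload": {"rows": [[1,0,0,-1.1,0.122],[1,0,0,-1.1,0.122],[1,0,0,-1.1,0.122],[1,0,0,-1.1,0.122],[1,0,0,-1.1,0.122],[1,0,0,-1.1,0.122],[1,0,0,-1.1,0.122],[1,0,0,-1.1,0.122],[1,0,0,-1.1,0.122],[1,0,0,-1.1,0.122],[1,0,0,-1.1,0.122]]}}

```text
t: 13.37
tcp_pos: [0.4798, 0.2196, 0.7562]
orientation: [179.1, 0.4, 22.4]
force: [0.0, -0.5, -1.7]
grip_width: 0.214
```

```bash
python3 -c "
from h import *
log();legs((.44,-.1,.76),(.19,-.45,.76))"
```

```text
t 13.37 q [-63.   13.7  47.3  62.4  -9.6 108.3   2.9] p [0.48  0.22  0.756] rpy [179.12   0.4   22.38] w 0.214 F [ 0.  -0.5 -1.7]
toolz lean 0.97 az -92.2 tooly az -67.6 el 0.9 toolx el -0.4
to (0.44, -0.1, 0.76) cm [-15.85  28.04   0.16] rows 8 per [-1.98  3.51  0.02]
to (0.19, -0.45, 0.76) cm [-36.44  22.84   0.61] rows 11 per [-3.31  2.08  0.06]
```

Request:
{"api": "drive_tool", "payload": {"rows": [[1,-2,3.5,0,0],[1,-2,3.5,0,0],[1,-2,3.5,0,0],[1,-2,3.5,0,0],[1,-2,3.5,0,0],[1,-2,3.5,0,0],[1,-2,3.5,0,0],[1,-2,3.5,0,0]]}}

```text
t: 14.03
tcp_pos: [0.4394, -0.1027, 0.761]
orientation: [179.2, 0.3, 22.7]
force: [0.8, -0.1, -2.3]
grip_width: 0.214
```

Request:
{"api": "drive_tool", "payload": {"rows": [[1,-3.3,2.1,0,0],[1,-3.3,2.1,0,0],[1,-3.3,2.1,0,0],[1,-3.3,2.1,0,0],[1,-3.3,2.1,0,0],[1,-3.3,2.1,0,0],[1,-3.3,2.1,0,0],[1,-3.3,2.1,0,0],[1,-3.3,2.1,0,0],[1,-3.3,2.1,0,0],[1,-3.3,2.1,0,0]]}}

```text
t: 14.95
tcp_pos: [0.1924, -0.4486, 0.7637]
orientation: [178.5, 0.4, 22.6]
force: [-1.3, 2.4, -0.8]
grip_width: 0.21
```

```bash
python3 -c "
from h import *
log()"
```

```text
t 14.95 q [-51.8 -25.2  75.5  68.2  28.5 114.8  58.1] p [ 0.192 -0.449  0.764] rpy [178.5    0.45  22.65] w 0.21 F [-1.3  2.4 -0.8]
toolz lean 1.56 az -84.0 tooly az -67.3 el 1.5 toolx el -0.45
```

```bash
cat > sim.py <<'E'
from plan import *
def err(q,p,R):
    pp,RR=fk(q,P,sg);return np.r_[p-pp,wr*(RR@Ro.from_matrix(RR.T@R).as_rotvec())]
wr=0.3;lam=0.02
VL=np.array([127.2,127.2,172.46,172.46,180,180,180])*.7/12
def jac(q):
    J=np.zeros((6,7));p0,R0=fk(q,P,sg)
    for i in range(7):
        d=np.array(q,float);d[i]+=.05;p,R=fk(d,P,sg)
        J[:3,i]=(p-p0)/np.radians(.05);J[3:,i]=wr*(R0@Ro.from_matrix(R0.T@R).as_rotvec())/np.radians(.05)
    return J
def step(q,row,n=4,mode=0):
    p,R=fk(q,P,sg);q0=q.copy()
    d=np.array(row[1:4])/100
    p=p+R@d;R=R@Ro.from_euler("z",row[4]).as_matrix()
    for _ in range(n):
        J=jac(q);e=err(q,p,R)
        if mode==1: # lock joints at limit pushing out
            free=np.ones(7,bool)
            for _k in range(4):
                Jf=J[:,free];dq=np.zeros(7);dq[free]=Jf.T@np.linalg.solve(Jf@Jf.T+lam**2*np.eye(6),e)
                bad=free&(((q+np.degrees(dq))>HI+1e-6)&(q>=HI-1e-3)|((q+np.degrees(dq))<LO-1e-6)&(q<=LO+1e-3))
                if not bad.any():break
                free&=~bad
        else: dq=J.T@np.linalg.solve(J@J.T+lam**2*np.eye(6),e)
        q=np.clip(q+np.degrees(dq),LO,HI)
        q=q0+np.clip(q-q0,-VL,VL)
    return q
def run(q,rows,**k):
    q=np.array(q,float)
    for w in rows:q=step(q,w,**k)
    return q
def lean(q):
    p,R=fk(q,P,sg);z=R[:,2];return "p",p.round(3),"lean",np.degrees(np.arccos(-z[2])).round(1),np.degrees(np.arctan2(z[1],z[0])).round(0)
E
cat > val.py <<'E'
import sim;from sim import *
tests=[([-63.,13.7,47.3,62.4,-9.6,108.3,2.9],[[1,-2,3.5,0,0]]*8+[[1,-3.3,2.1,0,0]]*11,[-51.8,-25.2,75.5,68.2,28.5,114.8,58.1]),
([-121.9,22.5,8.7,59.6,-4.3,112.3,-92.5],[[0,0,1,-3.9,0]]*5,[-131.5,14.3,21.2,58.2,-5.8,114.8,-90.7]),
([49.1,21.6,19.9,41.3,-8.,114.7,85.9],[[0,0,2,-4,0]]*6,[50.1,21.2,21.7,30.5,-9.9,114.7,86.3]),
([-137.7,10.3,27.4,56.7,-5.6,114.8,-90.9],[[0,3.6,1.1,.9,0]]*12,[-97.2,16.5,44.8,67.8,-11.1,101.1,-33.5]),
([-97.2,16.5,44.8,67.8,-11.1,101.1,-33.5],[[0,.7,2.8,2.5,0]]*12+[[0,0,0,0,-.125]]*11,[-54.8,15.9,30.8,107.6,-8.3,59.5,78.9])]
for mode in (0,1):
  for w,l in ((.3,.02),(.3,.1),(1,.05),(.1,.02),(.3,.005)):
    sim.wr=w;sim.lam=l
    print(mode,w,l,[ (run(a,b,mode=mode)-np.array(c)).round(0).tolist() for a,b,c in tests])
E
time python3 val.py
```

```text
0 0.3 0.02 [[52.0, 41.0, -0.0, -3.0, -45.0, -5.0, 44.0], [14.0, 18.0, -14.0, -43.0, -1.0, -0.0, -3.0], [24.0, 44.0, -16.0, -26.0, -12.0, 0.0, -26.0], [-1.0, -0.0, 0.0, -0.0, -0.0, 0.0, -1.0], [-1.0, 1.0, 3.0, -0.0, -1.0, 0.0, 3.0]]
0 0.3 0.1 [[20.0, 21.0, 0.0, 6.0, -23.0, -15.0, 22.0], [12.0, 12.0, -13.0, -31.0, 0.0, -0.0, -3.0], [11.0, 13.0, -6.0, -26.0, -6.0, 0.0, -5.0], [-1.0, -0.0, 0.0, 0.0, 0.0, -0.0, -1.0], [-1.0, 0.0, 3.0, -0.0, -1.0, -0.0, 3.0]]
0 1 0.05 [[51.0, 41.0, -0.0, -3.0, -44.0, -6.0, 43.0], [14.0, 16.0, -14.0, -41.0, -0.0, -0.0, -3.0], [17.0, 29.0, -10.0, -26.0, -8.0, 0.0, -11.0], [-1.0, -0.0, 0.0, -0.0, -0.0, 0.0, -1.0], [-1.0, 1.0, 2.0, -0.0, -1.0, 0.0, 3.0]]
0 0.1 0.02 [[51.0, 41.0, -0.0, -3.0, -45.0, -6.0, 44.0], [14.0, 16.0, -14.0, -41.0, -0.0, -0.0, -3.0], [20.0, 35.0, -12.0, -26.0, -11.0, 0.0, -16.0], [-1.0, -0.0, 0.0, -0.0, -0.0, 0.0, -1.0], [-1.0, 1.0, 2.0, -0.0, -1.0, 0.0, 3.0]]
0 0.3 0.005 [[52.0, 42.0, -0.0, -3.0, -45.0, -5.0, 44.0], [14.0, 18.0, -14.0, -43.0, -1.0, -0.0, -4.0], [21.0, 44.0, -28.0, -26.0, -24.0, 0.0, -43.0], [-1.0, -0.0, 0.0, -0.0, -0.0, 
[... 518 characters left out ...]
40.0, -0.0, -3.0, -44.0, -6.0, 43.0], [19.0, 2.0, -27.0, 2.0, 6.0, -0.0, -6.0], [9.0, 1.0, -19.0, 4.0, 10.0, 0.0, -4.0], [-1.0, -0.0, 0.0, -0.0, -0.0, 0.0, -1.0], [-1.0, 1.0, 2.0, -0.0, -1.0, 0.0, 3.0]]
1 0.1 0.02 [[52.0, 41.0, -0.0, -3.0, -44.0, -6.0, 43.0], [16.0, 3.0, -23.0, -19.0, 5.0, -0.0, -5.0], [7.0, 5.0, 6.0, -26.0, -17.0, 0.0, -3.0], [-1.0, -0.0, 0.0, -0.0, -0.0, 0.0, -1.0], [-1.0, 1.0, 2.0, -0.0, -1.0, 0.0, 3.0]]
1 0.3 0.005 [[52.0, 41.0, -0.0, -3.0, -45.0, -5.0, 44.0], [17.0, -1.0, -23.0, -18.0, 12.0, -0.0, -10.0], [9.0, -5.0, -10.0, -23.0, 11.0, 0.0, -15.0], [-1.0, -0.0, 0.0, -0.0, -0.0, 0.0, -1.0], [-1.0, 1.0, 3.0, -0.0, -1.0, 0.0, 3.0]]
real	0m8.486s
user	0m8.984s
sys	0m0.084s
```

```bash
cat > val2.py <<'E'
import sim;from sim import *
from scipy.optimize import lsq_linear
from val import tests
def stepB(q,row,n,w,l,kind):
    p,R=fk(q,P,sg);q0=q.copy();sim.wr=w
    p=p+R@(np.array(row[1:4])/100);R=R@Ro.from_euler("z",row[4]).as_matrix()
    for _ in range(n):
        J=jac(q);e=err(q,p,R)
        if kind=="lsq":
            A=np.vstack([J,l*np.eye(7)]);b=np.r_[e,np.zeros(7)]
            lo=np.maximum(LO-q,q0-VL*1-q);hi=np.minimum(HI-q,q0+VL*1-q);lo=np.minimum(lo,-1e-6);hi=np.maximum(hi,1e-6)
            dq=np.degrees(lsq_linear(A,b,bounds=(np.radians(lo),np.radians(hi))).x)
        elif kind=="scale":
            dq=np.degrees(J.T@np.linalg.solve(J@J.T+l*l*np.eye(6),e))
        q=np.clip(q+dq,LO,HI)
    if kind=="scale":
        s=max(1,np.max(np.abs(q-q0)/VL));q=q0+(q-q0)/s
    return q
for kind in("scale","lsq"):
  for n in (1,3,10):
    for w,l in ((.05,.02),(.3,.02),(.3,.1),(1,.05),(1,.3)):
      o=[]
      for a,b,c in tests[:3]:
        q=np.array(a,float)
        for row in b:q=stepB(q,row,n,w,l,kind)
        o.append((q-np.array(c)).round(0).astype(int).tolist())
      print(kind,n,w,l,o)
E
sed -i 's/^for mode in/if __name__=="__main__":\n for mode in/; ' val.py; python3 - <<'E'
s=open('val.py').read().split('if __name__')[0];open('val.py','w').write(s)
E
time python3 val2.py
```

```text
scale 1 0.05 0.02 [[7, 0, -2, 6, -3, -3, -7], [12, 10, -12, -29, 0, 0, -2], [11, 14, -5, -26, -6, -7, -4]]
scale 1 0.3 0.02 [[-7, 11, 0, 1, -12, -7, 13], [13, 13, -13, -35, 0, 0, -2], [19, 36, -9, -25, -11, 0, -12]]
scale 1 0.3 0.1 [[7, 0, -5, 6, -4, -3, -7], [11, 8, -12, -22, 1, 0, -2], [7, 8, -3, -26, -3, 0, -2]]
scale 1 1 0.05 [[-1, 7, 0, 3, -8, -6, 7], [12, 12, -13, -31, 0, 0, -2], [14, 20, -7, -26, -8, 0, -6]]
scale 1 1 0.3 [[3, 6, -16, 6, -11, 0, -21], [10, 4, -12, -7, 2, 0, -2], [1, 1, -2, -2, 1, 0, -1]]
scale 3 0.05 0.02 [[38, 31, 0, 2, -36, -16, 31], [13, 13, -13, -36, 0, 0, -3], [12, 14, -6, -26, -7, -10, -6]]
scale 3 0.3 0.02 [[51, 37, -1, -1, -41, -7, 36], [14, 17, -14, -43, -1, 0, -3], [18, 38, -10, -25, -10, 0, -16]]
scale 3 0.3 0.1 [[6, 11, 0, 4, -13, -11, 11], [12, 11, -13, -30, 0, 0, -3], [9, 10, -5, -26, -5, 0, -4]]
scale 3 1 0.05 [[49, 36, -1, 0, -40, -7, 35], [14, 16, -14, -41, -1, 0, -3], [13, 21, -8, -26, -7, 0, -8]]
scale 3 1 0.3 [[7, 2, -3, 5, -4, -4, -1], [10, 5, -13, -13, 2, 0, -2], [4, 5, -3, -11, -1, 0, -1]]
scale 10 0.05 0.02 [[52, 37, -1, -1, -40, -7, 35
[... 1320 characters left out ...]
9, 36], [19, 2, -27, 2, 5, 0, -6], [9, 1, -21, 4, 10, 0, -4]]
lsq 3 1 0.3 [[7, 2, -3, 5, -4, -4, -1], [10, 2, -14, 2, 2, 0, -2], [1, 1, -4, 5, 2, 0, -1]]
lsq 10 0.05 0.02 [[52, 35, 0, 1, -37, -17, 37], [15, 4, -21, -20, 4, 0, -5], [8, 4, -10, -26, 0, -19, -4]]
lsq 10 0.3 0.02 [[52, 35, 0, 2, -38, -11, 37], [19, 2, -28, -10, 6, 0, -6], [9, 5, -21, -19, 10, 0, -4]]
lsq 10 0.3 0.1 [[50, 33, 0, 3, -36, -12, 36], [15, 2, -21, -10, 4, 0, -4], [8, 5, -16, -19, 6, 0, -4]]
lsq 10 1 0.05 [[52, 35, 0, 2, -38, -9, 37], [19, 2, -28, 2, 6, 0, -6], [9, 1, -21, 4, 10, 0, -4]]
lsq 10 1 0.3 [[7, 4, 0, 6, -5, -6, 3], [11, 2, -16, 2, 3, 0, -3], [4, 1, -9, 5, 4, 0, -2]]
real	0m25.004s
user	0m24.865s
sys	0m0.145s
```

```bash
cat > sim2.py <<'E'
import sim;from sim import *
from scipy.optimize import lsq_linear
sim.wr=1.0;LAM=.1
def step2(q,dp,yaw=0):
    p,R=fk(q,P,sg);p=p+dp;R=R@Ro.from_euler("z",yaw).as_matrix()
    J=jac(q);e=err(q,p,R)
    A=np.vstack([J,LAM*np.eye(7)]);b=np.r_[e,np.zeros(7)]
    # interior: nearly undamped min norm
    dq=np.degrees(J.T@np.linalg.solve(J@J.T+1e-4*np.eye(6),e))
    lo=np.minimum(np.maximum(LO-q,-VL),-1e-6);hi=np.maximum(np.minimum(HI-q,VL),1e-6)
    if (dq<lo).any() or (dq>hi).any(): dq=np.degrees(lsq_linear(A,b,bounds=(np.radians(lo),np.radians(hi))).x)
    return np.clip(q+dq,LO,HI)
def go(q,w,yaw=0,sp=.04,verbose=True):
    w=np.array(w);p,_=fk(q,P,sg);n=max(int(np.ceil(np.linalg.norm(w-p)/sp)),int(np.ceil(abs(yaw)/.124)),1);k=0
    for i in range(n):
        p,_=fk(q,P,sg);q=step2(q,(w-p)/(n-i) if np.linalg.norm((w-p)/(n-i))<sp*1.05 else (w-p)/np.linalg.norm(w-p)*sp,yaw/n)
    if verbose: print(n,"->",w.round(2),"q",q.round(0),*lean(q))
    return q
def pol(r_,a,z): a=np.radians(a);return [r_*np.cos(a),r_*np.sin(a),z]
E
python3 - <<'E'
from sim2 import *
q0=np.array([-51.8,-25.2,75.5,68.2,28.5,114.8,58.1])
for (r1,z1,r2,z2,am) in ((.42,.74,.72,.68,60),(.45,.7,.75,.66,80),(.4,.7,.7,.7,20)):
    print("plan");q=q0
    q=go(q,pol(.42,-50,.72))
    a=-50
    while a<am: a=min(a+20,am);q=go(q,pol(r1,a,z1),verbose=a==am)
    q=go(q,pol(r2,am,z2))
    while a>-67: a=max(a-20,-67);q=go(q,pol(r2,a,z2),verbose=a==-67)
    q=go(q,pol(.5,-67,.76))
E
```

```text
plan
5 -> [ 0.27 -0.32  0.72] q [-52. -18.  70.  81.  19. 104.  44.] p [ 0.269 -0.321  0.72 ] lean 1.2 -96.0
2 -> [0.21 0.36 0.74] q [-90.  -1.  24.  77.   1. 105. -43.] p [0.209 0.362 0.74 ] lean 1.3 -100.0
8 -> [0.36 0.62 0.68] q [-75.  35.  26.  38. -15. 110. -34.] p [0.36  0.622 0.677] lean 1.5 -101.0
3 -> [ 0.28 -0.66  0.68] q [ 50.  35.  32.  40. -18. 107.  94.] p [ 0.281 -0.662  0.68 ] lean 1.6 -103.0
6 -> [ 0.2  -0.46  0.76] q [ 35.   9.  34.  66.  -5. 106.  91.] p [ 0.194 -0.461  0.759] lean 1.1 -97.0
plan
5 -> [ 0.27 -0.32  0.72] q [-52. -18.  70.  81.  19. 104.  44.] p [ 0.269 -0.321  0.72 ] lean 1.2 -96.0
2 -> [0.08 0.44 0.7 ] q [-116.    2.   32.   80.   -0.  100.  -62.] p [0.078 0.442 0.7  ] lean 1.5 -80.0
8 -> [0.13 0.74 0.66] q [-96.  38.  32.  37. -20. 109. -53.] p [0.129 0.729 0.652] lean 1.7 -84.0
3 -> [ 0.29 -0.69  0.66] q [ 50.  39.  35.  36. -22. 107.  95.] p [ 0.293 -0.69   0.66 ] lean 1.8 -87.0
7 -> [ 0.2  -0.46  0.76] q [ 32.   9.  38.  66.  -6. 106.  92.] p [ 0.194 -0.461  0.759] lean 1.3 -71.0
plan
5 -> [ 0.27 -0.32  0.72] q [-52. -18.  70.  81.  19. 104.  44.] p [ 0.269 -0.321  0.72 ] lean 1.2 -96.0
2 -> [0.38 0.14 0.7 ] q [-63.  -5.  34.  86.   3.  99.  -7.] p [0.375 0.136 0.7  ] lean 1.1 -127.0
8 -> [0.66 0.24 0.7 ] q [-39.  34.  38.  40. -21. 112.  10.] p [0.656 0.238 0.696] lean 1.5 -122.0
3 -> [ 0.27 -0.64  0.7 ] q [ 46.  34.  41.  40. -22. 110.  97.] p [ 0.273 -0.644  0.7  ] lean 1.5 -125.0
6 -> [ 0.2  -0.46  0.76] q [ 28.  10.  44.  65.  -6. 107.  94.] p [ 0.194 -0.461  0.759] lean 1.0 -132.0
```

```bash
cat > p3.py <<'E'
from sim2 import *
q0=np.array([-51.8,-25.2,75.5,68.2,28.5,114.8,58.1])
for (r1,z1,r2,z2,am) in ((.4,.72,.66,.73,20),(.4,.72,.66,.73,45),(.42,.72,.62,.74,20)):
    print("plan");q=q0
    q=go(q,pol(.42,-50,.72))
    a=-50
    while a<am: a=min(a+20,am);q=go(q,pol(r1,a,z1),verbose=a==am)
    q=go(q,pol(r2,am,z2))
    while a>-67: a=max(a-20,-67);q=go(q,pol(r2,a,z2),verbose=a==-67)
    q=go(q,pol(.5,-67,.76))
    print("tilt up")
    for k in range(6):
        for i in range(5): q=step2(q,np.array([0,0,.04]))
        print(q.round(0),*lean(q))
E
python3 p3.py
```

```text
plan
5 -> [ 0.27 -0.32  0.72] q [-52. -18.  70.  81.  19. 104.  44.] p [ 0.269 -0.321  0.72 ] lean 1.2 -96.0
2 -> [0.38 0.14 0.72] q [-64.  -5.  35.  83.   3. 102.  -6.] p [0.375 0.136 0.72 ] lean 1.1 -125.0
7 -> [0.62 0.23 0.73] q [-42.  30.  40.  43. -19. 113.  10.] p [0.62  0.224 0.726] lean 1.6 -116.0
3 -> [ 0.26 -0.61  0.73] q [ 43.  30.  44.  43. -21. 111.  98.] p [ 0.258 -0.607  0.73 ] lean 1.6 -118.0
5 -> [ 0.2  -0.46  0.76] q [ 26.  10.  47.  65.  -7. 107.  94.] p [ 0.194 -0.461  0.758] lean 1.2 -125.0
tilt up
[ 30.   9.  42.  55.  -6. 115.  93.] p [ 0.183 -0.436  0.836] lean 3.7 -90.0
[ 30.   6.  39.  53.  -3. 115.  92.] p [ 0.17  -0.415  0.867] lean 7.5 -81.0
[ 30.   4.  38.  51.  -2. 115.  91.] p [ 0.16  -0.401  0.895] lean 11.3 -78.0
[ 30.   3.  37.  47.  -1. 115.  91.] p [ 0.153 -0.39   0.922] lean 15.1 -76.0
[ 30.   3.  37.  44.  -1. 115.  91.] p [ 0.146 -0.381  0.948] lean 18.9 -75.0
[ 31.   3.  37.  41.  -1. 115.  92.] p [ 0.139 -0.372  0.973] lean 22.6 -75.0
plan
5 -> [ 0.27 -0.32  0.72] q [-52. -18.  70.  81.  19. 104.  44.] p [ 0.269 -0.321  0.72 ] lean 1.2 -96.0

[... 1172 characters left out ...]
 lean 1.6 -103.0
2 -> [ 0.24 -0.57  0.74] q [ 36.  26.  52.  50. -21. 110. 100.] p [ 0.242 -0.57   0.74 ] lean 1.6 -105.0
4 -> [ 0.2  -0.46  0.76] q [ 21.  11.  55.  65.  -9. 107.  96.] p [ 0.194 -0.462  0.758] lean 1.2 -108.0
tilt up
[ 25.   9.  48.  55.  -7. 115.  94.] p [ 0.182 -0.434  0.837] lean 3.9 -87.0
[ 26.   6.  44.  53.  -4. 115.  92.] p [ 0.169 -0.412  0.869] lean 7.7 -80.0
[ 26.   4.  42.  51.  -2. 115.  91.] p [ 0.16  -0.398  0.897] lean 11.5 -77.0
[ 26.   3.  42.  48.  -1. 115.  91.] p [ 0.152 -0.387  0.924] lean 15.3 -76.0
[ 26.   3.  41.  44.  -1. 115.  91.] p [ 0.146 -0.378  0.95 ] lean 19.1 -75.0
[ 27.   3.  41.  41.  -1. 115.  91.] p [ 0.14  -0.369  0.975] lean 22.8 -74.0
```

```bash
python3 -c "
from sim2 import *
legs(pol(.42,-50,.72),pol(.40,-20,.72),pol(.4,20,.72),pol(.66,20,.73))"
```

```text
to [np.float64(0.2699707960683465), np.float64(-0.32173866610997076), 0.72] cm [12.07 -8.83  4.05] rows 4 per [ 3.02 -2.21  1.01]
to [np.float64(0.3758770483143634), np.float64(-0.1368080573302675), 0.72] cm [ 16.89 -12.98  -0.47] rows 6 per [ 2.82 -2.16 -0.08]
to [np.float64(0.3758770483143634), np.float64(0.1368080573302675), 0.72] cm [ 10.54 -25.24  -0.74] rows 7 per [ 1.51 -3.61 -0.11]
to [np.float64(0.6201971297186996), np.float64(0.22573329459494137), 0.73] cm [25.96  1.23 -1.17] rows 7 per [ 3.71  0.18 -0.17]
```

Request:
{"api": "drive_tool", "payload": {"rows": [[1,3,-2.2,1,0],[1,3,-2.2,1,0],[1,3,-2.2,1,0],[1,3,-2.2,1,0],[1,2.8,-2.2,-0.1,0],[1,2.8,-2.2,-0.1,0],[1,2.8,-2.2,-0.1,0],[1,2.8,-2.2,-0.1,0],[1,2.8,-2.2,-0.1,0],[1,2.8,-2.2,-0.1,0]]}}

```text
t: 15.78
tcp_pos: [0.3732, -0.133, 0.7228]
orientation: [178.7, 0.3, 22.7]
force: [0.1, 0.1, -2.2]
grip_width: 0.216
```

Request:
{"api": "drive_tool", "payload": {"rows": [[1,1.5,-3.6,-0.1,0],[1,1.5,-3.6,-0.1,0],[1,1.5,-3.6,-0.1,0],[1,1.5,-3.6,-0.1,0],[1,1.5,-3.6,-0.1,0],[1,1.5,-3.6,-0.1,0],[1,1.5,-3.6,-0.1,0]]}}

```text
t: 16.37
tcp_pos: [0.3718, 0.1403, 0.7238]
orientation: [178.7, 0.3, 22.7]
force: [1.9, 0.1, -2.1]
grip_width: 0.211
```

```bash
python3 -c "
from sim2 import *
log();legs(pol(.66,20,.73),pol(.66,-10,.73),pol(.66,-40,.73),pol(.66,-67,.73),pol(.5,-67,.76))"
```

```text
t 16.37 q [-52.6  -4.4  21.4  82.1   2.9 102.4  -7.9] p [0.372 0.14  0.724] rpy [178.68   0.29  22.71] w 0.211 F [ 1.9  0.1 -2.1]
toolz lean 1.35 az -79.5 tooly az -67.3 el 1.3 toolx el -0.29
to [np.float64(0.6201971297186996), np.float64(0.22573329459494137), 0.73] cm [26.21  1.73 -0.72] rows 7 per [ 3.74  0.25 -0.1 ]
to [np.float64(0.6499731169880574), np.float64(-0.11460779726017402), 0.73] cm [-10.39  32.54   0.8 ] rows 9 per [-1.15  3.62  0.09]
to [np.float64(0.5055893324585256), np.float64(-0.4242398223931159), 0.73] cm [-25.27  22.98   0.66] rows 9 per [-2.81  2.55  0.07]
to [np.float64(0.25788254480292067), np.float64(-0.6075332032786107), 0.73] cm [-29.93   7.34   0.32] rows 8 per [-3.74  0.92  0.04]
to [np.float64(0.19536556424463686), np.float64(-0.4602524267262202), 0.76] cm [ -0.1  -15.93  -3.37] rows 4 per [-0.02 -3.98 -0.84]
```

Request:
{"api": "drive_tool", "payload": {"rows": [[1,3.7,0.3,-0.1,0],[1,3.7,0.3,-0.1,0],[1,3.7,0.3,-0.1,0],[1,3.7,0.3,-0.1,0],[1,3.7,0.3,-0.1,0],[1,3.7,0.3,-0.1,0]]}}

```text
t: 16.87
tcp_pos: [0.5853, 0.2093, 0.729]
orientation: [178.6, 0.3, 22.8]
force: [0.5, 0.5, -1.0]
grip_width: 0.218
```

Request:
{"api": "drive_tool", "payload": {"rows": [[1,-1.1,3.6,0.1,0],[1,-1.1,3.6,0.1,0],[1,-1.1,3.6,0.1,0],[1,-1.1,3.6,0.1,0],[1,-1.1,3.6,0.1,0],[1,-1.1,3.6,0.1,0],[1,-1.1,3.6,0.1,0],[1,-1.1,3.6,0.1,0],[1,-1.1,3.6,0.1,0]]}}

```text
t: 17.62
tcp_pos: [0.6177, -0.13, 0.7283]
orientation: [178.7, 0.3, 22.7]
force: [0.9, -0.2, -1.6]
grip_width: 0.216
```

Request:
{"api": "drive_tool", "payload": {"rows": [[1,-2.8,2.5,0,0],[1,-2.8,2.5,0,0],[1,-2.8,2.5,0,0],[1,-2.8,2.5,0,0],[1,-2.8,2.5,0,0],[1,-2.8,2.5,0,0],[1,-2.8,2.5,0,0],[1,-2.8,2.5,0,0],[1,-2.8,2.5,0,0]]}}

```text
t: 18.37
tcp_pos: [0.4716, -0.4343, 0.7349]
orientation: [178.7, 0.3, 22.7]
force: [0.9, -0.6, -2.0]
grip_width: 0.215
```

```bash
python3 -c "
from sim2 import *
log();legs(pol(.62,-67,.73),pol(.5,-67,.76))"
```

```text
t 18.37 q [ 20.4  26.4  37.2  47.  -15.9 109.5  71.6] p [ 0.472 -0.434  0.735] rpy [178.69   0.29  22.74] w 0.215 F [ 0.9 -0.6 -2. ]
toolz lean 1.34 az -79.9 tooly az -67.2 el 1.3 toolx el -0.29
to [np.float64(0.2422532996633497), np.float64(-0.570713009140513), 0.73] cm [-26.42   3.7    0.71] rows 7 per [-3.77  0.53  0.1 ]
to [np.float64(0.19536556424463686), np.float64(-0.4602524267262202), 0.76] cm [ -0.07 -11.93  -3.27] rows 4 per [-0.02 -2.98 -0.82]
```

Request:
{"api": "drive_tool", "payload": {"rows": [[1,-3.8,0.5,0,0],[1,-3.8,0.5,0,0],[1,-3.8,0.5,0,0],[1,-3.8,0.5,0,0],[1,-3.8,0.5,0,0],[1,-3.8,0.5,0,0],[1,-3.8,0.5,0,0],[1,0,-3,-2,0],[1,0,-3,-2,0],[1,0,-1,-4,0],[1,0,0,-4,0],[1,0,0,-4,0]]}}

```text
t: 19.37
tcp_pos: [0.2073, -0.4828, 0.8333]
orientation: [175.3, 0.3, 23.0]
force: [0.0, -0.9, -1.9]
grip_width: 0.212
```

Request:
{"api": "drive_tool", "payload": {"rows": [[1,0,0,-4,0],[1,0,0,-4,0],[1,0,0.1,-4,0],[1,0,0.2,-4,0],[1,0,0.4,-4,0],[1,0,0.5,-4,0]]}}

```text
t: 19.87
tcp_pos: [0.1748, -0.4103, 0.9152]
orientation: [165.0, 0.2, 22.8]
force: [0.4, -0.2, -1.6]
grip_width: 0.215
```

```bash
python3 -c "
from sim2 import *
log()"
```

```text
t 19.87 q [ 24.3   6.1  45.7  45.9  -5.2 114.8  89.2] p [ 0.175 -0.41   0.915] rpy [165.04   0.18  22.78] w 0.215 F [ 0.4 -0.2 -1.6]
toolz lean 14.96 az -67.9 tooly az -67.2 el 15.0 toolx el -0.18
```

Request:
{"api": "drive_tool", "payload": {"rows": [[1,0,1.1,-3.8,0],[1,0,1.2,-3.8,0],[1,0,1.3,-3.8,0],[1,0,1.4,-3.7,0],[1,0,1.5,-3.7,0],[1,0,1.6,-3.6,0],[1,0,1.7,-3.6,0]]}}

```text
t: 20.45
tcp_pos: [0.1564, -0.3685, 0.9965]
orientation: [152.6, 0.0, 22.9]
force: [0.6, -0.5, -2.3]
grip_width: 0.214
```

```bash
python3 -c "
from sim2 import *
log()"
```

```text
t 20.45 q [  9.3   3.8  60.8  35.8  -4.6 114.8  89.1] p [ 0.156 -0.368  0.997] rpy [152.57   0.03  22.86] w 0.214 F [ 0.6 -0.5 -2.3]
toolz lean 27.43 az -67.2 tooly az -67.1 el 27.4 toolx el -0.03
```

Request:
{"api": "drive_tool", "payload": {"rows": [[1,0,1.9,-3.5,0],[1,0,2.0,-3.5,0],[1,0,2.1,-3.4,0],[1,0,2.2,-3.4,0],[1,0,2.3,-3.3,0],[1,0,2.4,-3.3,0]]}}

```text
t: 20.95
tcp_pos: [0.1418, -0.3366, 1.0588]
orientation: [141.8, -0.1, 22.9]
force: [-0.0, 0.3, -2.9]
grip_width: 0.215
```

```bash
python3 -c "
from sim2 import *
log()"
```

```text
t 20.95 q [ 13.6   4.2  58.9  24.7  -6.8 114.8  89.2] p [ 0.142 -0.337  1.059] rpy [141.83  -0.07  22.93] w 0.215 F [-0.   0.3 -2.9]
toolz lean 38.17 az -67.0 tooly az -67.1 el 38.2 toolx el 0.07
```

```bash
python3 -c "
from sim2 import *
cv2.imwrite('pics/side5.png',r.camera('side')[:,:,::-1])
crop('pics/side5.png',235,140,365,290,4,'pics/c6.png');crop('pics/side5.png',245,150,345,195,8,'pics/c7.png')"
```

```text
(no output)
```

View pics/c6.png

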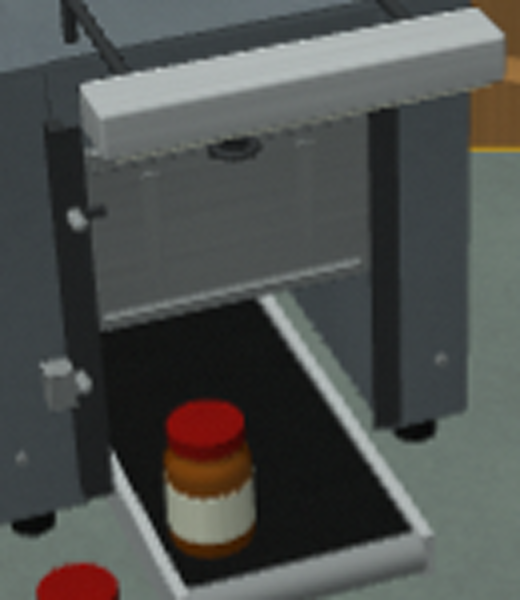

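View pics/c7.png

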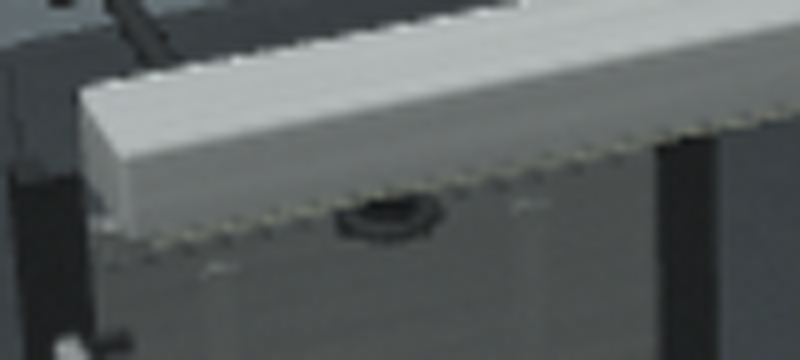

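View pics/side5.png

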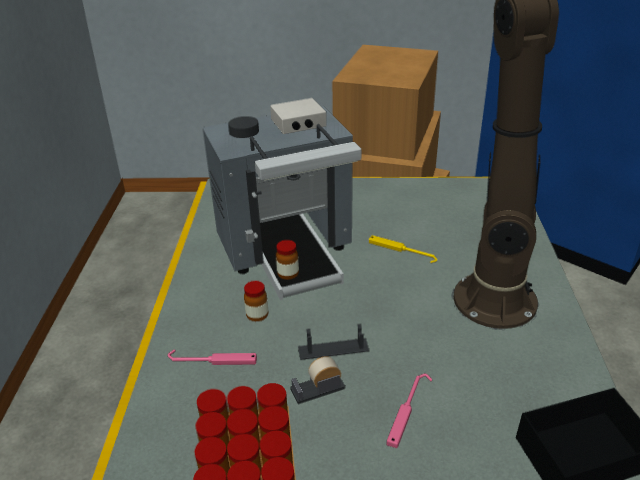

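```bash
python3 -c "
from sim2 import *
crop('pics/top0.png',420,175,475,230,11,'pics/c8.png')
P_,e=tri(('side',293.5,176.3),('top',446.5,202.7));print(P_,e)
rel=P_-foot;print('tunnel frame',rel@xt,rel[:2]@[-xt[1],xt[0]])
# lamp underside/front edge check
L=np.array([[-.165-.025,-.14,.439],[-.19,.14,.439],[-.14,.14,.439],[-.19,-.14,.478],[-.19,.14,.478],[-.14,.14,.478],[-.14,-.14,.478]])
yt=np.array([-xt[1],xt[0],0])
W=foot+L[:,:1]*xt+L[:,1:2]*yt+L[:,2:]*[0,0,1]
print(proj('side',W),proj('top',W))
"
```

```text
[ 0.598 -0.151  0.336] [np.float64(2.2930931816458598e-05), np.float64(2.293093181637292e-05)]
tunnel frame -0.021246720643530198 -0.0009531882028543198
[[361.98  160.74 ]
 [260.673 181.462]
 [255.187 172.673]
 [362.205 147.49 ]
 [259.492 167.826]
 [253.964 159.257]
 [354.541 139.77 ]] [[408.996 300.098]
 [347.494 164.364]
 [371.494 153.847]
 [412.457 301.281]
 [348.546 160.307]
 [373.458 149.41 ]
 [437.406 289.755]]
```

View pics/c8.png

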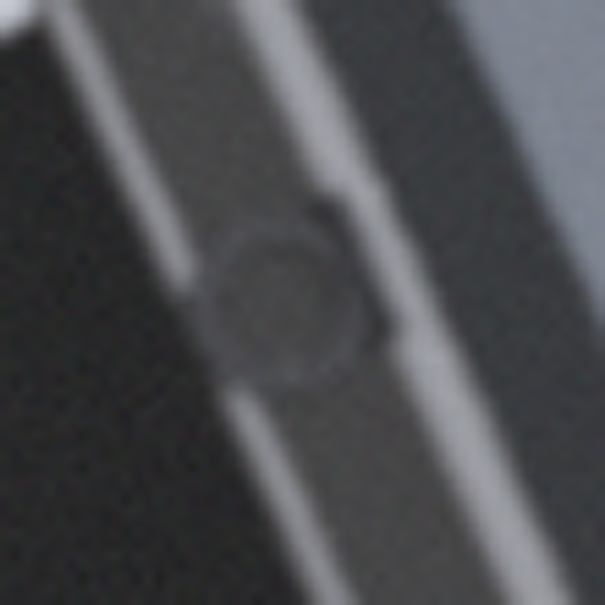

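```bash
python3 - <<'E'
from sim2 import *
q=np.array([13.6,4.2,58.9,24.7,-6.8,114.8,89.2])
tp=lambda x,z:foot+xt*x+np.array([0,0,z])
def steps(q):
    q=go(q,[.22,-.30,.88]);q=go(q,[.40,-.10,.80]);q=go(q,[.46,.12,.75]);q=go(q,tp(-.48,.66));q=go(q,tp(-.48,.42));q=go(q,tp(-.25,.42));q=go(q,tp(-.25,.24));return q
steps(q)
legs([.22,-.30,.88],[.40,-.10,.80],[.46,.12,.75],tp(-.48,.66),tp(-.48,.42))
E
```

```text
6 -> [ 0.22 -0.3   0.88] q [ -7.  -2.  50.  45.  16. 101.  76.] p [ 0.219 -0.344  0.994] lean 36.7 -72.0
10 -> [ 0.4 -0.1  0.8] q [-22.  -7.  12.  81.  40.  94.  22.] p [ 0.399 -0.1    0.8  ] lean 39.3 -72.0
6 -> [0.46 0.12 0.75] q [-33.   5.  -2.  76.  40. 105.  -1.] p [0.459 0.12  0.749] lean 39.5 -72.0
5 -> [0.42 0.27 0.66] q [-44.  11.  -9.  81.  37. 107. -22.] p [0.42  0.272 0.66 ] lean 39.8 -72.0
6 -> [0.42 0.27 0.42] q [-43.  18.  -9. 104.  36.  82. -40.] p [0.419 0.272 0.42 ] lean 39.2 -73.0
6 -> [0.51 0.06 0.42] q [-25.  14.   1. 110.  44.  66. -22.] p [0.509 0.059 0.42 ] lean 39.5 -73.0
5 -> [0.51 0.06 0.24] q [-27.  29.   3. 119.  54.  49. -42.] p [0.508 0.06  0.24 ] lean 38.8 -73.0
to [0.22, -0.3, 0.88] cm [  8.65 -11.36  14.03] rows 5 per [ 1.73 -2.27  2.81]
to [0.4, -0.1, 0.8] cm [ 24.36 -13.93  -0.79] rows 7 per [ 3.48 -1.99 -0.11]
to [0.46, 0.12, 0.75] cm [ 14.09 -17.16  -7.21] rows 6 per [ 2.35 -2.86 -1.2 ]
to [0.421 0.272 0.66 ] cm [  2.31 -17.79  -2.63] rows 5 per [ 0.46 -3.56 -0.53]
to [0.421 0.272 0.42 ] cm [ -0.04 -14.92  18.8 ] rows 6 per [-0.01 -2.49  3.13]
```

Request:
{"api": "drive_tool", "payload": {"rows": [[1,1.2,-1.5,2,0],[1,1.5,-2,2.5,0],[1,1.5,-2,2.5,0],[1,1.5,-2,2.5,0],[1,1.5,-2,2.5,0],[1,1.5,-2,2,0]]}}

```text
t: 21.5
tcp_pos: [0.1948, -0.3041, 0.9224]
orientation: [143.8, -1.7, 22.1]
force: [0.9, -1.5, -1.3]
grip_width: 0.213
```

```bash
python3 - <<'E'
from sim2 import *
tp=lambda x,z:foot+xt*x+np.array([0,0,z])
log();legs([.40,-.10,.80],[.46,.12,.75],tp(-.48,.66),tp(-.48,.42))
E
```

```text
t 21.5 q [ -3.9 -15.7  24.1  64.9  31.3  99.4  56.2] p [ 0.195 -0.304  0.922] rpy [143.78  -1.72  22.12] w 0.213 F [ 0.9 -1.5 -1.3]
toolz lean 36.26 az -65.5 tooly az -69.1 el 36.2 toolx el 1.72
to [0.4, -0.1, 0.8] cm [ 26.32 -16.73   3.91] rows 8 per [ 3.29 -2.09  0.49]
to [0.46, 0.12, 0.75] cm [ 13.68 -17.82  -6.34] rows 6 per [ 2.28 -2.97 -1.06]
to [0.421 0.272 0.66 ] cm [  1.83 -17.93  -1.91] rows 5 per [ 0.37 -3.59 -0.38]
to [0.421 0.272 0.42 ] cm [ -0.72 -14.18  19.35] rows 6 per [-0.12 -2.36  3.23]
```

Request:
{"api": "drive_tool", "payload": {"rows": [[1,3.3,-2.1,0.5,0],[1,3.3,-2.1,0.5,0],[1,3.3,-2.1,0.5,0],[1,3.3,-2.1,0.5,0],[1,3.3,-2.1,0.5,0],[1,3.3,-2.1,0.5,0],[1,3.3,-2.1,0.5,0],[1,3.3,-2.1,0.5,0]]}}

```text
t: 22.17
tcp_pos: [0.4017, -0.1003, 0.8]
orientation: [143.8, -1.7, 21.9]
force: [0.3, -0.5, -1.9]
grip_width: 0.217
```

Request:
{"api": "drive_tool", "payload": {"rows": [[1,2.3,-3,-1,0],[1,2.3,-3,-1,0],[1,2.3,-3,-1,0],[1,2.3,-3,-1,0],[1,2.3,-3,-1,0],[1,2.3,-3,-1,0],[1,0.4,-3.6,-0.4,0],[1,0.4,-3.6,-0.4,0],[1,0.4,-3.6,-0.4,0],[1,0.4,-3.6,-0.4,0],[1,0.4,-3.6,-0.4,0]]}}

```text
t: 23.08
tcp_pos: [0.4247, 0.2736, 0.6567]
orientation: [143.7, -1.7, 22.0]
force: [0.2, 0.4, -2.6]
grip_width: 0.215
```

```bash
python3 - <<'E'
from sim2 import *
tp=lambda x,z:foot+xt*x+np.array([0,0,z])
log();legs(tp(-.48,.42))
E
```

```text
t 23.08 q [-33.7  12.4 -21.9  79.   36.8 107.3 -28.9] p [0.425 0.274 0.657] rpy [143.67  -1.71  21.97] w 0.215 F [ 0.2  0.4 -2.6]
toolz lean 36.37 az -65.7 tooly az -69.3 el 36.3 toolx el 1.71
to [0.421 0.272 0.42 ] cm [ -1.11 -14.04  19.03] rows 6 per [-0.19 -2.34  3.17]
```

Request:
{"api": "drive_tool", "payload": {"rows": [[1,-0.2,-2.4,3.2,-0.01],[1,-0.2,-2.4,3.2,-0.01],[1,-0.2,-2.4,3.2,-0.01],[1,-0.2,-2.4,3.2,-0.01],[1,-0.2,-2.4,3.2,0],[1,-0.2,-2.4,3.2,0],[1,0,0,0,0]]}}

```text
t: 23.67
tcp_pos: [0.4157, 0.2697, 0.4111]
orientation: [143.5, 0.2, 23.9]
force: [-1.6, -0.9, -2.9]
grip_width: 0.214
```

```bash
python3 - <<'E'
from sim2 import *
log()
for n in("side","top"): cv2.imwrite(f'pics/{n}6.png',r.camera(n)[:,:,::-1])
crop('pics/side6.png',225,130,385,280,4,'pics/c9.png');crop('pics/top6.png',310,130,480,280,4,'pics/c10.png')
R,p,s=RT();g=p+R[:,2]*r.tcp_to_grasp
# pole pts: x=tool y, z=-tool z
pt=lambda x,z:g+R[:,1]*x-R[:,2]*z
for nm,w in (("grip",pt(0,0)),("tip",pt(.137,-.035)),("shaftend",pt(.135,0)),("rear",pt(-.09,0))):
    print(nm,w,"tun",((w-foot)@xt).round(4),(w-foot)@[-xt[1],xt[0],0],"side",proj('side',w)[0],"top",proj('top',w)[0])
E
```

```text
t 23.67 q [-33.4  19.5 -22.9 104.8  37.8  82.3 -46.4] p [0.416 0.27  0.411] rpy [143.5    0.23  23.86] w 0.214 F [-1.6 -0.9 -2.9]
toolz lean 36.5 az -66.5 tooly az -66.0 el 36.5 toolx el -0.23
grip [0.456 0.185 0.29 ] tun -0.3859 -0.0012479370133002435 side [342.296 258.721] top [287.552 274.623]
tip [0.509 0.065 0.343] tun -0.2549 0.0009772848861364905 side [322.002 214.644] top [344.237 247.595]
shaftend [0.5   0.086 0.37 ] tun -0.2773 0.000442210891220063 side [325.158 210.04 ] top [334.693 251.894]
rear [0.427 0.252 0.236] tun -0.4584 -0.002374702282980491 side [354.146 292.426] top [259.547 288.098]
```

View pics/c9.png

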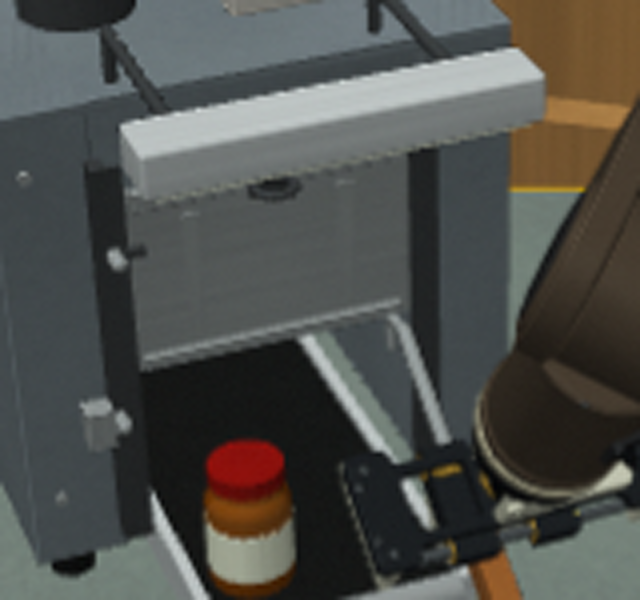

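View pics/c10.png

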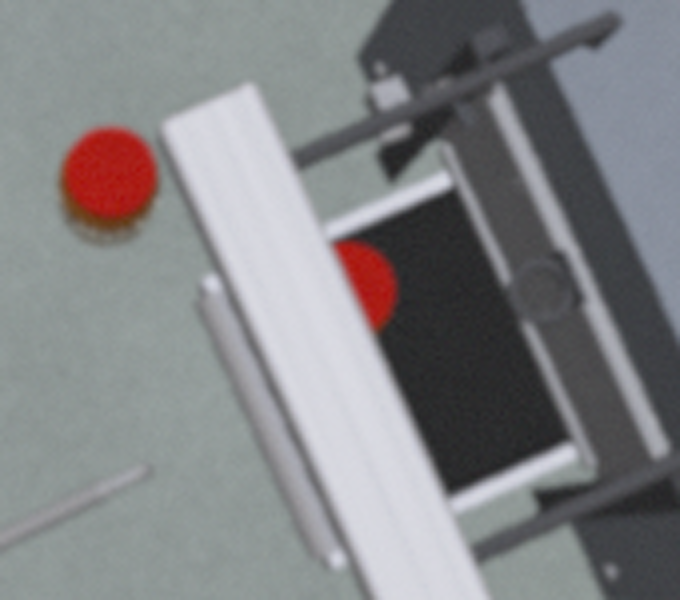

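```bash
cat >> h.py <<'E'
_az=np.radians(-67.2);xt_=np.array([np.cos(_az),np.sin(_az),0]);yt_=np.array([-xt_[1],xt_[0],0]);foot_=np.array([.6068,-.1701,0])
def polept(x,z):
    R,p,s=RT();g=p+R[:,2]*r.tcp_to_grasp;return g+R[:,1]*x-R[:,2]*z
def tun(w): w=np.asarray(w)-foot_;return np.array([w@xt_,w@yt_,w[2]])
def tocm(d): # tunnel-frame delta -> tool cm
    R,p,s=RT();return (R.T@(d[0]*xt_+d[1]*yt_+np.array([0,0,d[2]])))*100
def tip(): return tun(polept(.137,-.035))
E
python3 - <<'E'
from h import *
t=tip();print(t)
d=np.array([-.045,-.0005,.352])-t;print(tocm(d),tocm(d)/7)
E
```

```text
[-0.255  0.001  0.343]
[-0.537 17.437 11.715] [-0.077  2.491  1.674]
```

Request:
{"api": "drive_tool", "payload": {"rows": [[1,-0.08,2.5,1.65,0],[1,-0.08,2.5,1.65,0],[1,-0.08,2.5,1.65,0],[1,-0.08,2.5,1.65,0],[1,-0.08,2.5,1.65,0],[1,-0.08,2.5,1.65,0],[1,-0.08,2.5,1.65,0],[1,0,0,0,0]]}}

```text
t: 24.43
tcp_pos: [0.4989, 0.0718, 0.432]
orientation: [143.4, -0.6, 23.3]
force: [-0.1, -0.3, -1.8]
grip_width: 0.215
```

```bash
cat > look.py <<'E'
import sys;from h import *
k=sys.argv[1];log();print("tip",tip())
for n in("side","top"): cv2.imwrite(f'pics/{n}{k}.png',r.camera(n)[:,:,::-1])
crop(f'pics/side{k}.png',235,130,365,260,6,f'pics/s{k}c.png');crop(f'pics/top{k}.png',370,150,480,260,6,f'pics/t{k}c.png')
a=cv2.imread(f'pics/s{k}c.png')[:600,:400+0*0] if 0 else None
s=cv2.imread(f'pics/side{k}.png')[140:260,245:365];t=cv2.imread(f'pics/top{k}.png')[150:270,370:490]
cv2.imwrite(f'pics/b{k}.png',np.hstack([cv2.resize(s,(400,400),interpolation=2),cv2.resize(t,(400,400),interpolation=2)]))
for nm,x,z in (("tip",.137,-.035),("bend",.1534,-.0154),("shaftend",.135,0)):
    w=polept(x,z);print(nm,tun(w),proj("side",w)[0],proj("top",w)[0])
E
python3 look.py 7
```

```text
t 24.43 q [-15.   13.6 -15.2 109.   43.4  69.1 -27. ] p [0.499 0.072 0.432] rpy [143.43  -0.62  23.35] w 0.215 F [-0.1 -0.3 -1.8]
toolz lean 36.57 az -65.8 tooly az -67.1 el 36.6 toolx el 0.62
tip [-0.039 -0.003  0.358]
tip [-0.044 -0.001  0.356] [295.786 173.798] [438.607 205.994]
bend [-0.043 -0.001  0.382] [295.292 165.597] [442.071 204.335]
shaftend [-0.067 -0.001  0.383] [298.204 168.836] [431.601 209.249]
```

View pics/b7.png

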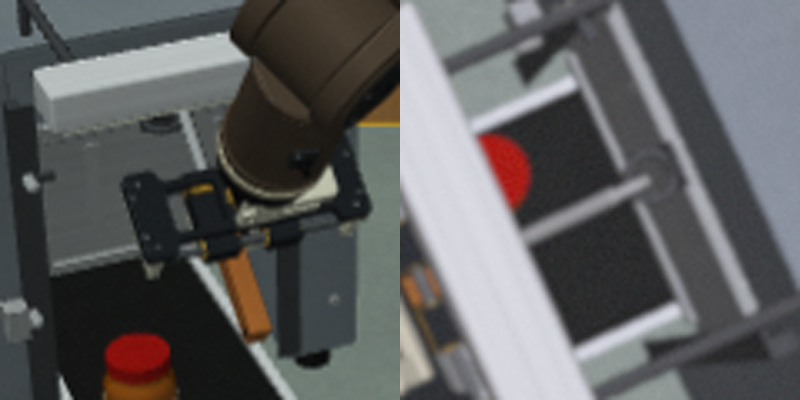

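View pics/side7.png

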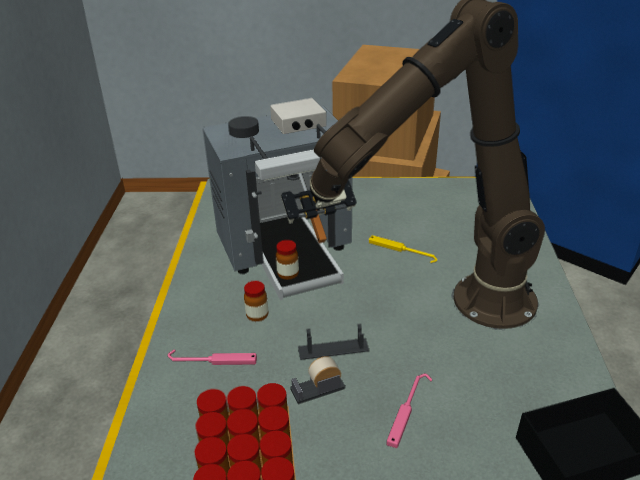

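```bash
python3 - <<'E'
from h import *
print(tocm([.017,.001,0]),tocm([0,0,-.01]),tocm([.01,0,0]))
E
```

```text
[0.074 1.369 1.01 ] [-0.011 -0.593  0.805] [-0.015  0.805  0.593]
```

Request:
{"api": "drive_tool", "payload": {"rows": [[1,0.04,0.7,0.5,0],[1,0.04,0.7,0.5,0],[1,0,0,0,0]]}}

```text
t: 24.78
tcp_pos: [0.5052, 0.0613, 0.429]
orientation: [143.6, -0.4, 23.8]
force: [-0.0, 0.5, -2.2]
grip_width: 0.213
```

```bash
python3 look.py 8
```

```text
t 24.78 q [-13.9  13.9 -14.8 109.   43.7  67.8 -25.6] p [0.505 0.061 0.429] rpy [143.64  -0.43  23.81] w 0.213 F [-0.   0.5 -2.2]
toolz lean 36.36 az -65.6 tooly az -66.5 el 36.4 toolx el 0.43
tip [-0.027  0.001  0.354]
tip [-0.029  0.001  0.353] [293.555 172.383] [444.816 202.444]
bend [-0.027  0.001  0.379] [293.006 164.238] [448.391 200.654]
shaftend [-0.051  0.     0.38 ] [295.895 167.42 ] [438.021 205.561]
```

View pics/t8c.png

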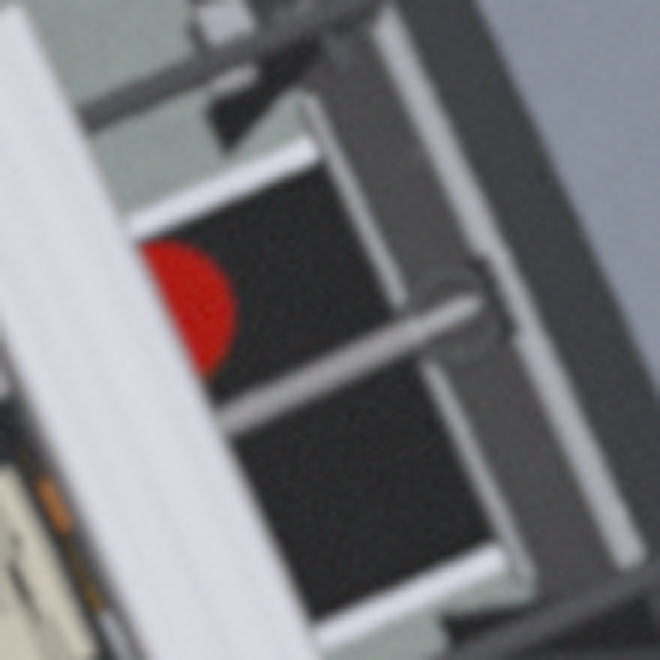

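View pics/s8c.png

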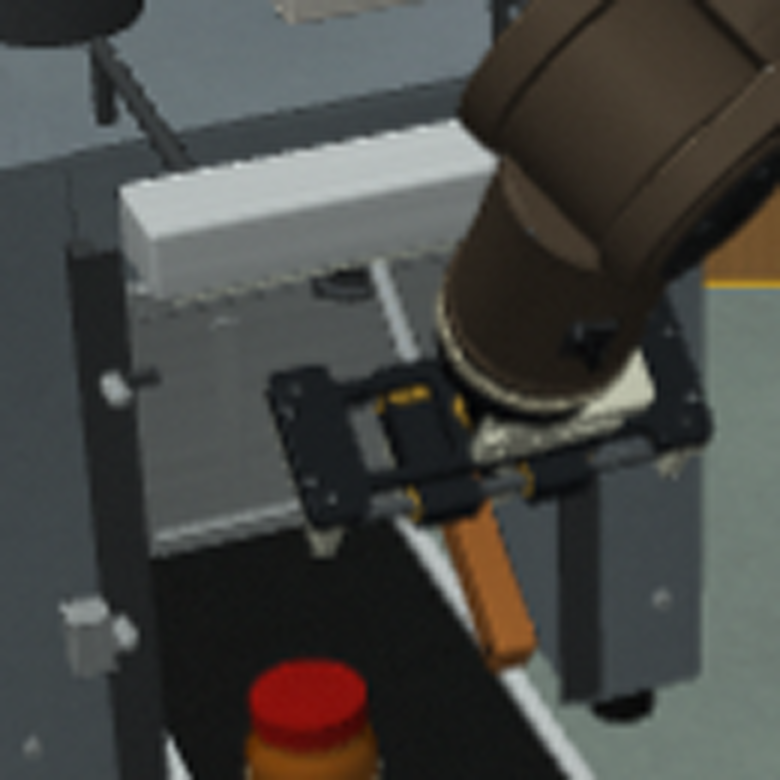

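Request:
{"api": "drive_tool", "payload": {"rows": [[1,0,-0.3,0.9,0],[1,0,-0.5,0.75,0],[1,0,-0.55,0.75,0],[1,0,-0.55,0.7,0],[1,0,0,0,0]], "squeeze": 60}}

```text
t: 25.3
tcp_pos: [0.5055, 0.0598, 0.3895]
orientation: [143.7, -0.2, 23.9]
force: [-0.4, 0.5, -1.7]
grip_width: 0.214
```

```bash
python3 look.py 9
```

```text
t 25.3 q [-14.1  16.4 -14.5 111.9  45.8  64.2 -29.6] p [0.505 0.06  0.39 ] rpy [143.74  -0.18  23.88] w 0.214 F [-0.4  0.5 -1.7]
toolz lean 36.26 az -65.9 tooly az -66.2 el 36.3 toolx el 0.18
tip [-0.026  0.     0.314]
tip [-0.026  0.001  0.316] [293.785 183.259] [442.054 203.973]
bend [-0.024  0.001  0.341] [293.228 175.295] [445.449 202.252]
shaftend [-0.048  0.     0.343] [296.086 178.555] [435.404 207.012]
```

View pics/t9c.png

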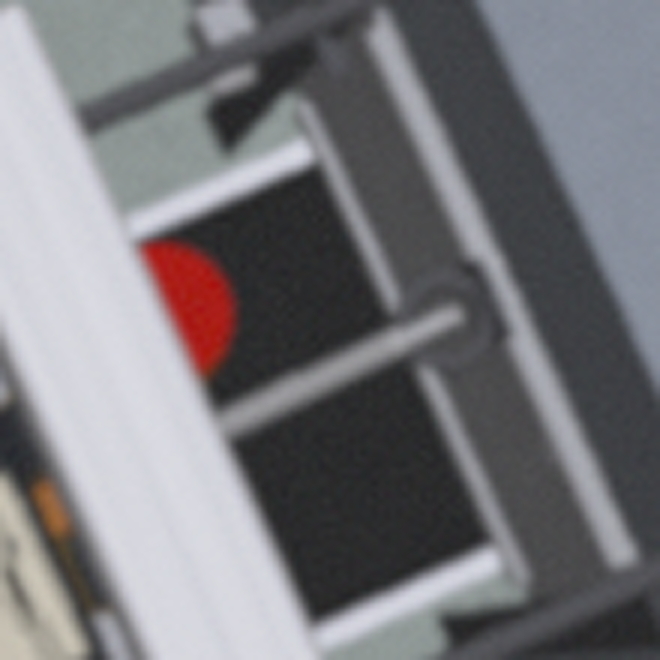

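View pics/s9c.png

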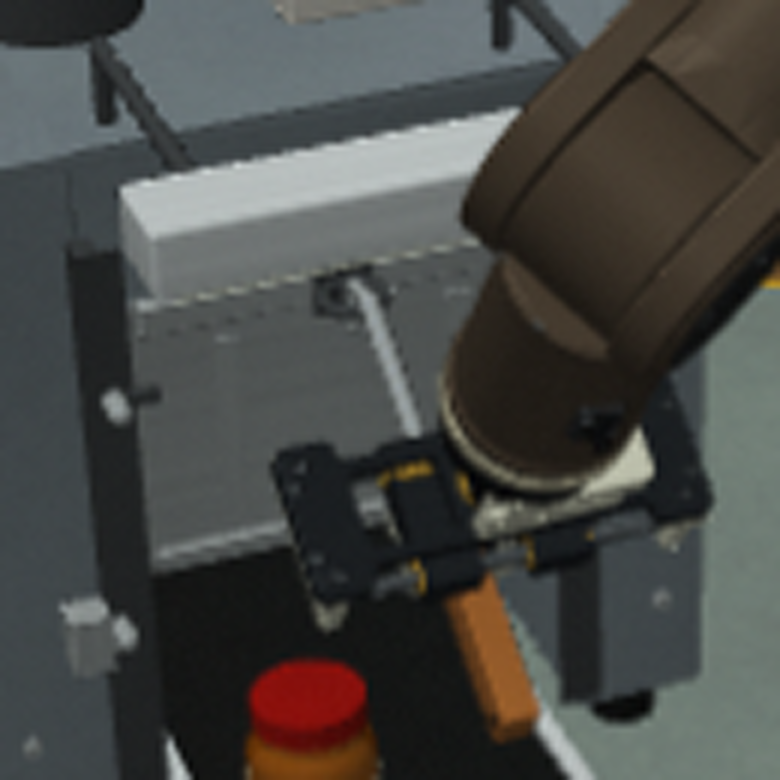

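Request:
{"api": "drive_tool", "payload": {"rows": [[1,0,-0.6,0.8,0],[1,0,-0.6,0.8,0],[1,0,-0.6,0.8,0],[1,0,-0.6,0.8,0],[1,0,-0.6,0.8,0],[1,0,-0.6,0.8,0],[1,0,-0.6,0.8,0],[1,0,-0.6,0.8,0],[1,0,-0.6,0.8,0],[1,0,0,0,0]]}}

```text
t: 26.23
tcp_pos: [0.5055, 0.0608, 0.2996]
orientation: [143.8, -0.2, 23.9]
force: [-0.5, 0.9, -1.9]
grip_width: 0.213
```

```bash
python3 look.py 10
```

```text
t 26.23 q [-15.7  23.4 -13.2 117.4  52.4  56.5 -40.9] p [0.505 0.061 0.3  ] rpy [143.77  -0.2   23.86] w 0.213 F [-0.5  0.9 -1.9]
toolz lean 36.23 az -65.9 tooly az -66.3 el 36.2 toolx el 0.2
tip [-0.027  0.001  0.224]
tip [-0.027  0.001  0.226] [295.163 209.714] [432.969 208.656]
bend [-0.025  0.001  0.251] [294.628 202.146] [435.946 207.152]
shaftend [-0.049  0.001  0.253] [297.421 205.6  ] [426.582 211.584]
```

View pics/t10c.png

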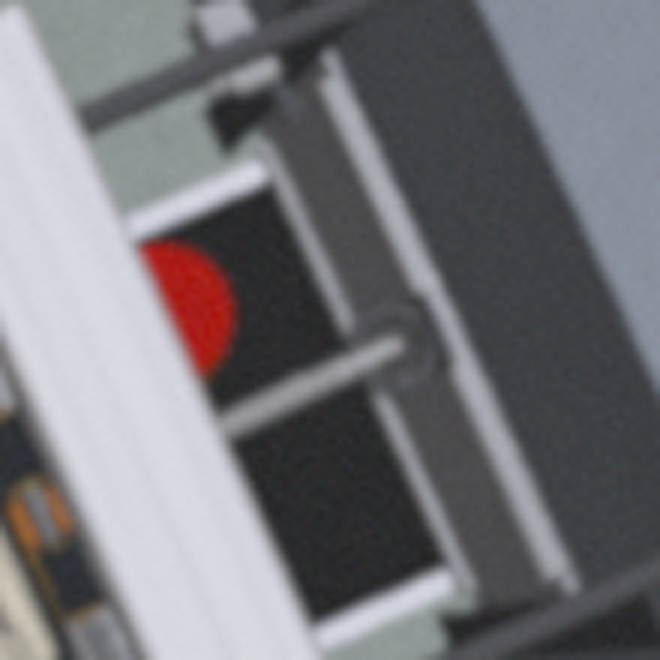

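View pics/s10c.png

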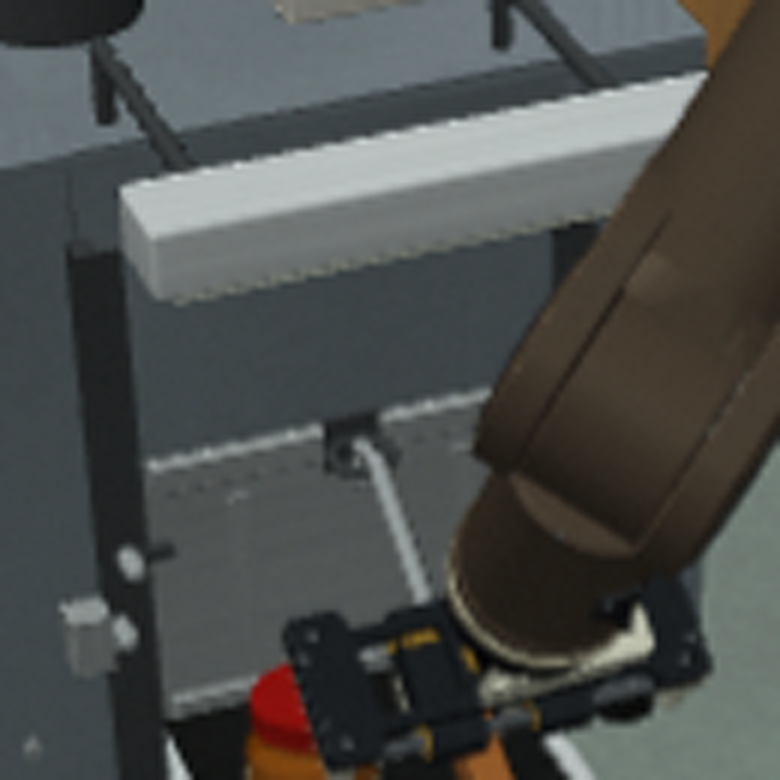

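```bash
python3 - <<'E'
from h import *
w=onz("side",235+0+ (286.5-235),246,.15);print(tun(w))
crop('pics/side0.png',265,230,310,285,10,'pics/j.png')
print(tun(polept(0,0)),tocm([0,0,-.01]))
E
```

```text
[-0.092  0.054  0.15 ]
[-0.158 -0.001  0.173] [-0.005 -0.591  0.806]
```

View pics/j.png

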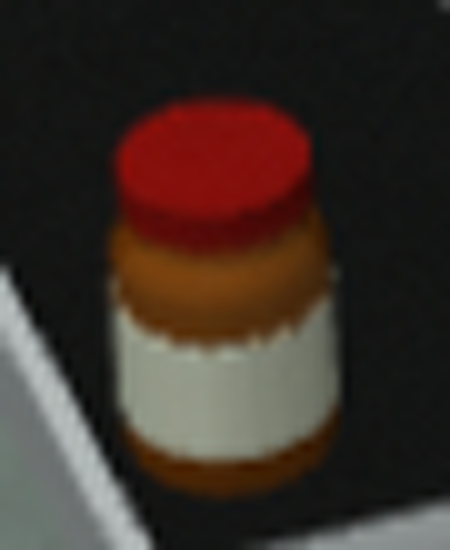

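Request:
{"api": "drive_tool", "payload": {"rows": [[1,0,-0.6,0.8,0],[1,0,-0.6,0.8,0],[1,0,-0.6,0.8,0],[1,0,-0.3,0.4,0],[1,0,-0.3,0.4,0],[1,0,-0.3,0.4,0],[1,0,0,0,0]]}}

```text
t: 26.92
tcp_pos: [0.5059, 0.0616, 0.2558]
orientation: [143.8, -0.3, 23.9]
force: [0.2, -0.5, -2.0]
grip_width: 0.215
```

```bash
python3 look.py 11
```

```text
t 26.92 q [-16.7  27.5 -12.2 119.4  56.5  53.1 -47.1] p [0.506 0.062 0.256] rpy [143.77  -0.3   23.87] w 0.215 F [ 0.2 -0.5 -2. ]
toolz lean 36.23 az -65.7 tooly az -66.3 el 36.2 toolx el 0.3
tip [-0.027  0.001  0.18 ]
tip [-0.027  0.002  0.181] [295.728 222.328] [428.913 210.624]
bend [-0.026  0.002  0.206] [295.21  214.948] [431.714 209.218]
shaftend [-0.05   0.001  0.208] [297.972 218.489] [422.656 213.505]
```

View pics/t11c.png

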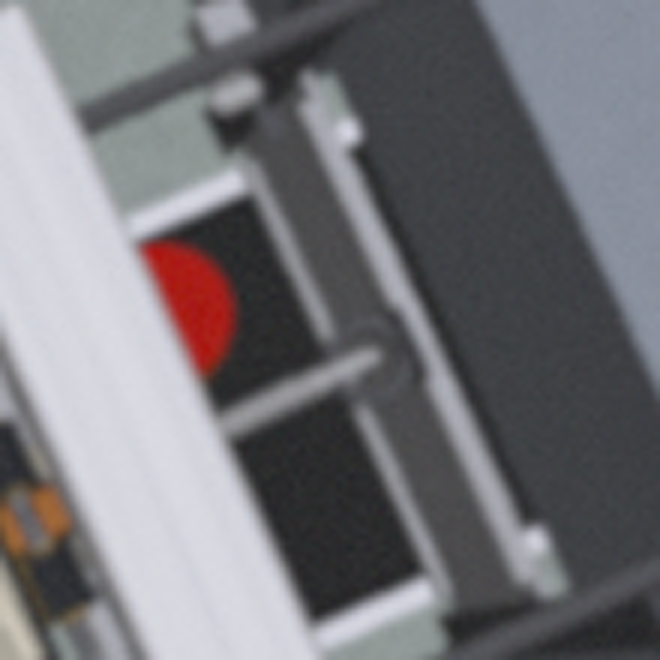

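View pics/s11c.png

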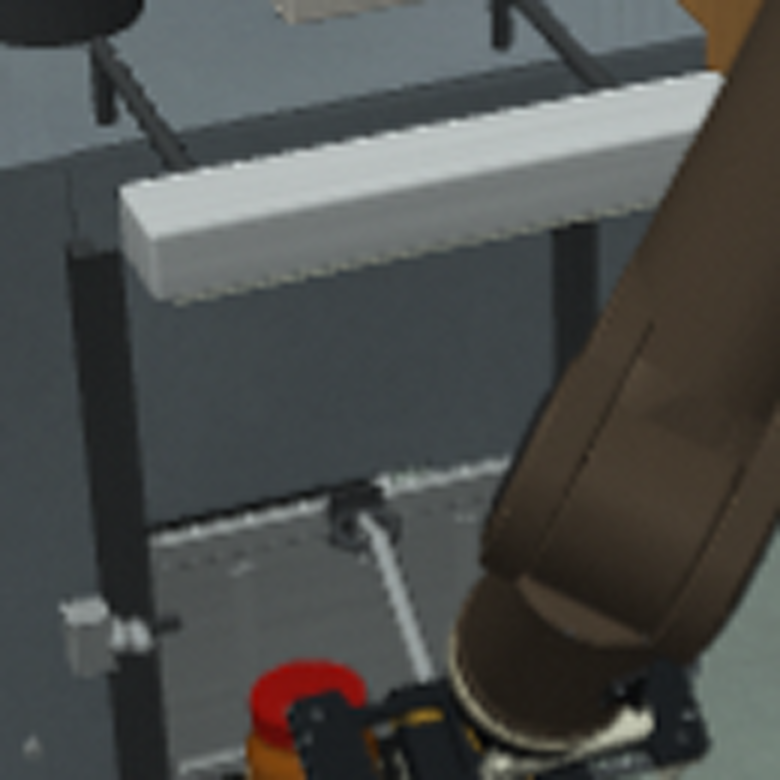

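Request:
{"api": "drive_tool", "payload": {"rows": [[1,0,-0.25,0.35,0],[1,0,-0.25,0.35,0],[1,0,-0.25,0.35,0],[1,0,0,0,0]]}}

```text
t: 27.35
tcp_pos: [0.5072, 0.0601, 0.2444]
orientation: [143.5, -0.4, 23.8]
force: [2.7, -2.1, 6.7]
grip_width: 0.217
```

```bash
python3 look.py 12
```

```text
t 27.35 q [-17.   28.7 -11.8 119.7  57.9  52.2 -49. ] p [0.507 0.06  0.244] rpy [143.51  -0.41  23.8 ] w 0.217 F [ 2.7 -2.1  6.7]
toolz lean 36.49 az -65.6 tooly az -66.5 el 36.5 toolx el 0.41
tip [-0.025  0.002  0.17 ]
tip [-0.026  0.002  0.17 ] [295.563 225.089] [428.613 210.648]
bend [-0.024  0.002  0.195] [295.069 217.769] [431.356 209.287]
shaftend [-0.048  0.001  0.197] [297.813 221.352] [422.361 213.533]
```

View pics/s12c.png

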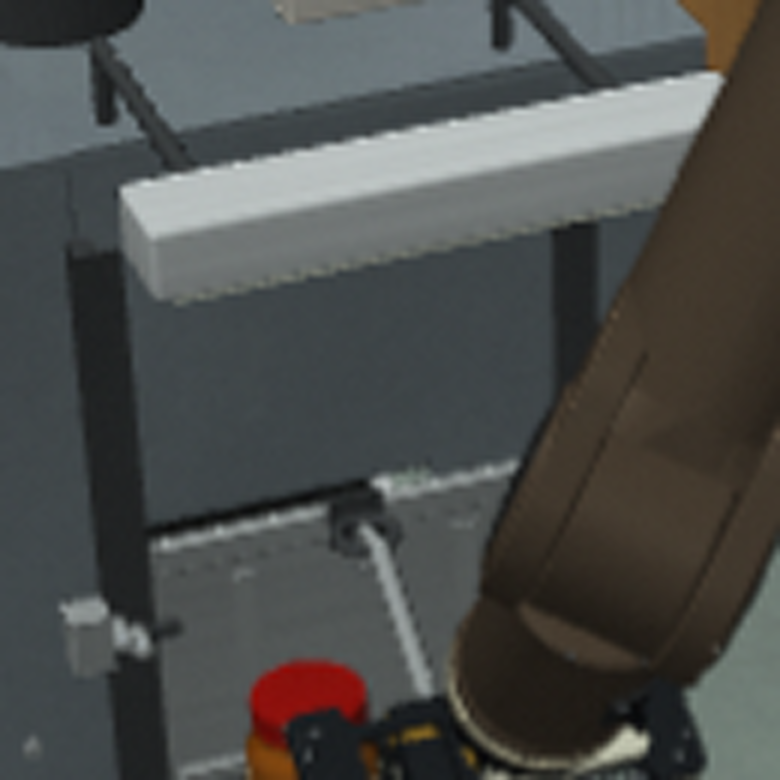

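View pics/t12c.png

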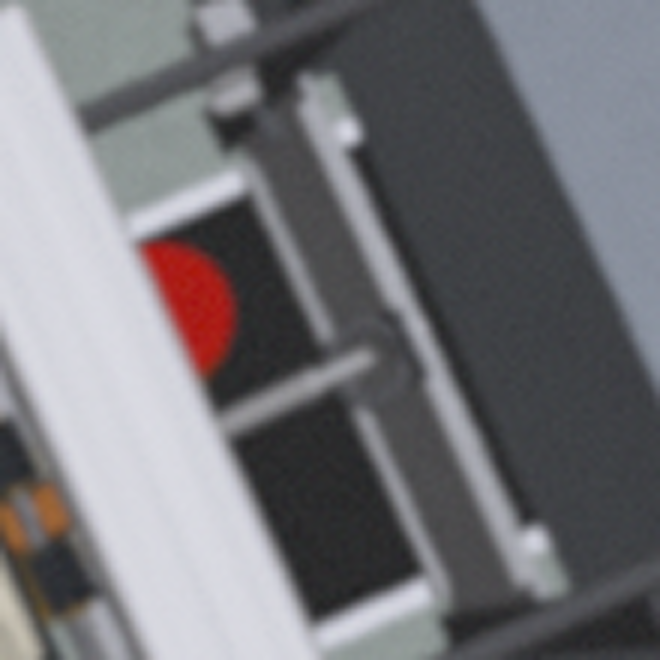

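```bash
python3 - <<'E'
from h import *
for h in (0,.005,.01,.02,.14):
    w=foot_+xt_*-.0225+np.array([0,0,.195+h]);print(h,proj("side",w)[0],"crop",(proj("side",w)[0]-[235,130])*6,"topcrop",(proj("top",w)[0]-[370,150])*6)
E
crop() { :; }; python3 - <<'E'
import cv2,numpy as np
a=cv2.imread('pics/side11.png')[195:245,255:320];b=cv2.imread('pics/side12.png')[195:245,255:320]
f=lambda x:cv2.resize(x,(390*1,300),interpolation=cv2.INTER_CUBIC)
cv2.imwrite('pics/cmp.png',np.hstack([f(a),f(b)]))
E
```

```text
0 [295.506 217.524] crop [363.035 525.141] topcrop [373.282 358.733]
0.005 [295.432 216.13 ] crop [362.59  516.781] topcrop [375.869 357.347]
0.01 [295.357 214.733] crop [362.145 508.396] topcrop [378.475 355.949]
0.02 [295.208 211.925] crop [361.25  491.549] topcrop [383.747 353.122]
0.14 [293.353 176.866] crop [350.121 281.194] topcrop [453.994 315.436]
```

View pics/cmp.png

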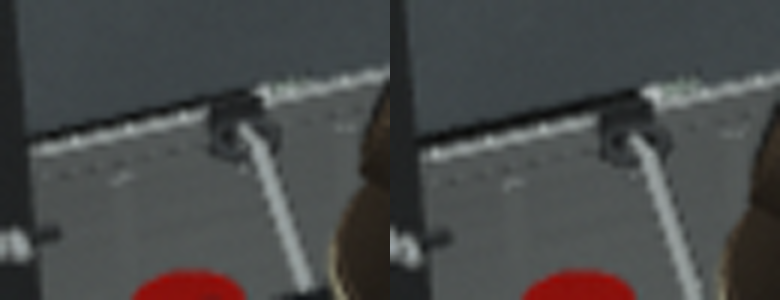

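Request:
{"api": "drive_tool", "payload": {"rows": [[1,0,-0.2,0.3,0],[1,0,-0.2,0.3,0],[1,0,0,0,0]]}}

```text
t: 27.7
tcp_pos: [0.5075, 0.0596, 0.2375]
orientation: [143.5, -0.4, 23.8]
force: [2.7, -2.3, 6.4]
grip_width: 0.217
```

```bash
python3 look.py 13; python3 - <<'E'
import cv2,numpy as np
a=cv2.imread('pics/side12.png')[195:245,255:320];b=cv2.imread('pics/side13.png')[195:245,255:320]
f=lambda x:cv2.resize(x,(390*1,300),interpolation=cv2.INTER_CUBIC)
cv2.imwrite('pics/cmp2.png',np.hstack([f(a),f(b)]))
E
```

```text
t 27.7 q [-17.1  29.4 -11.5 120.   58.6  51.7 -50. ] p [0.507 0.06  0.237] rpy [143.48  -0.43  23.78] w 0.217 F [ 2.7 -2.3  6.4]
toolz lean 36.52 az -65.6 tooly az -66.5 el 36.5 toolx el 0.43
tip [-0.025  0.002  0.163]
tip [-0.025  0.002  0.163] [295.606 226.931] [428.212 210.868]
bend [-0.024  0.002  0.188] [295.116 219.642] [430.93  209.522]
shaftend [-0.047  0.001  0.19 ] [297.852 223.238] [421.981 213.745]
```

View pics/cmp2.png

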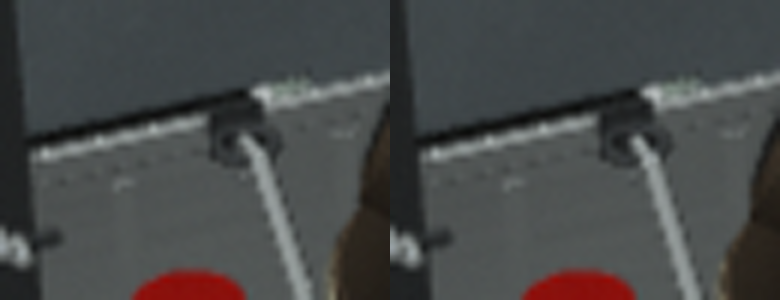

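Request:
{"api": "drive_tool", "payload": {"rows": [[1,0,0.5,-0.6,0],[1,0,0.5,-0.2,0],[1,0,0.5,0.1,0],[1,0,0,0,0]]}}

```text
t: 28.13
tcp_pos: [0.51, 0.0528, 0.2519]
orientation: [143.7, -0.4, 23.8]
force: [-0.4, -0.9, -2.8]
grip_width: 0.211
```

```bash
python3 look.py 14
```

```text
t 28.13 q [-16.   27.9 -11.7 119.4  57.4  52.2 -47.2] p [0.51  0.053 0.252] rpy [143.69  -0.43  23.8 ] w 0.211 F [-0.4 -0.9 -2.8]
toolz lean 36.31 az -65.6 tooly az -66.5 el 36.3 toolx el 0.43
tip [-0.018  0.002  0.177]
tip [-0.018  0.002  0.176] [294.834 222.249] [431.859 209.33 ]
bend [-0.017  0.001  0.201] [294.321 214.907] [434.703 207.916]
shaftend [-0.041  0.001  0.203] [297.054 218.433] [425.696 212.172]
```

View pics/t14c.png

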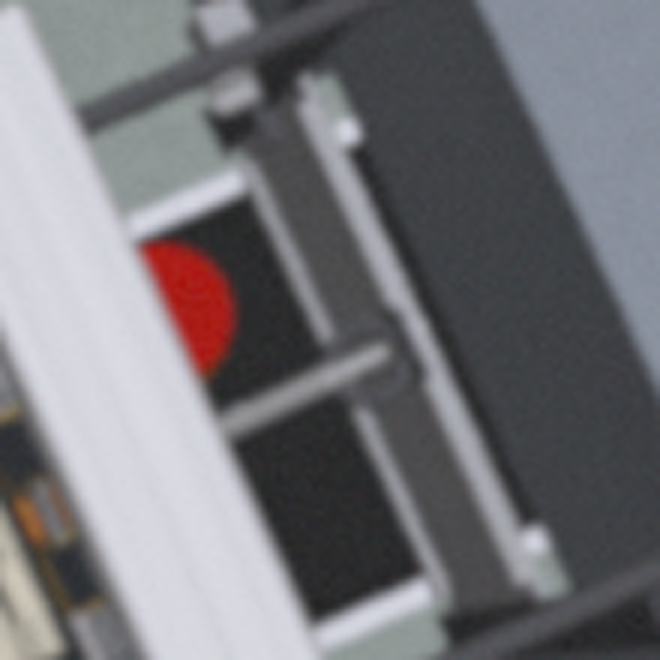

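View pics/s14c.png

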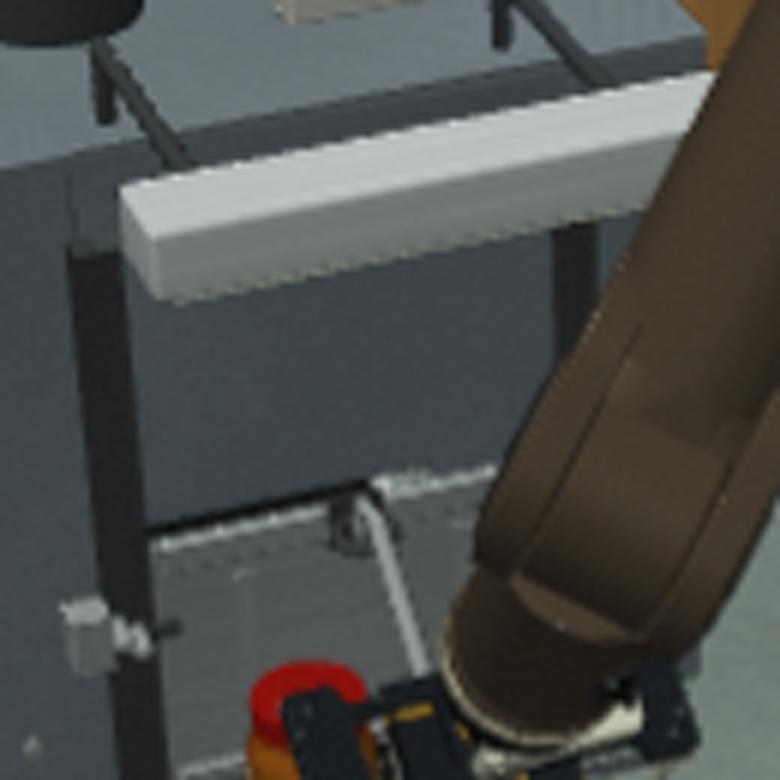

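Request:
{"api": "drive_tool", "payload": {"rows": [[1,0,0.52,-0.71,0],[1,0,0.52,-0.71,0],[1,0,0.52,-0.71,0],[1,0,0.52,-0.71,0],[1,0,0,0,0]]}}

```text
t: 28.65
tcp_pos: [0.51, 0.0539, 0.2888]
orientation: [143.7, -0.6, 23.9]
force: [-0.1, -0.3, -1.6]
grip_width: 0.211
```

```bash
python3 look.py 15
```

```text
t 28.65 q [-15.3  24.5 -12.7 117.8  54.   55.  -42.2] p [0.51  0.054 0.289] rpy [143.68  -0.56  23.86] w 0.211 F [-0.1 -0.3 -1.6]
toolz lean 36.32 az -65.4 tooly az -66.5 el 36.3 toolx el 0.56
tip [-0.019  0.002  0.213]
tip [-0.019  0.002  0.212] [294.238 212.325] [434.822 207.582]
bend [-0.017  0.002  0.237] [293.727 204.83 ] [437.808 206.108]
shaftend [-0.041  0.001  0.239] [296.489 208.291] [428.56  210.485]
```

View pics/s15c.png

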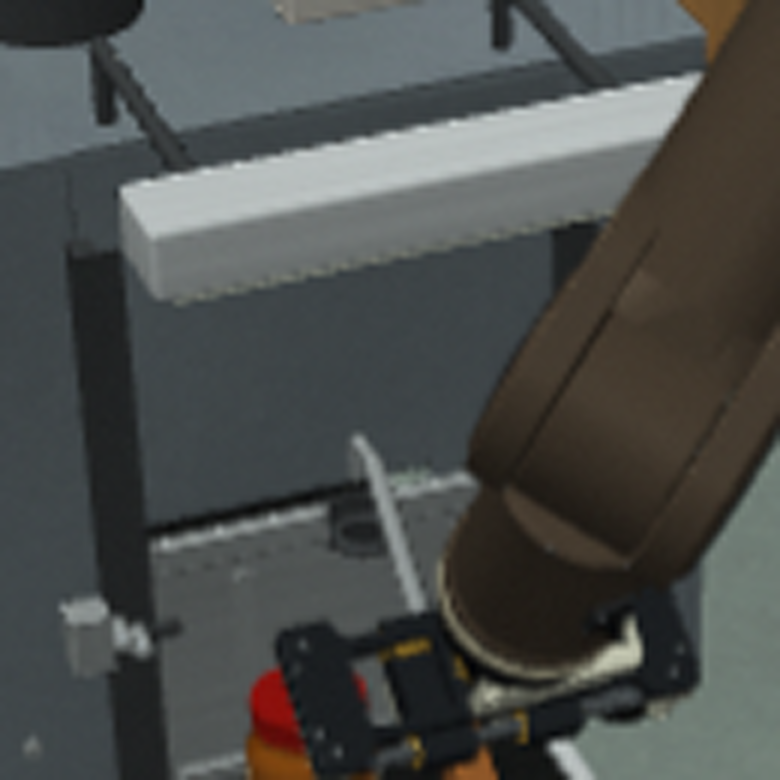

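View pics/t15c.png

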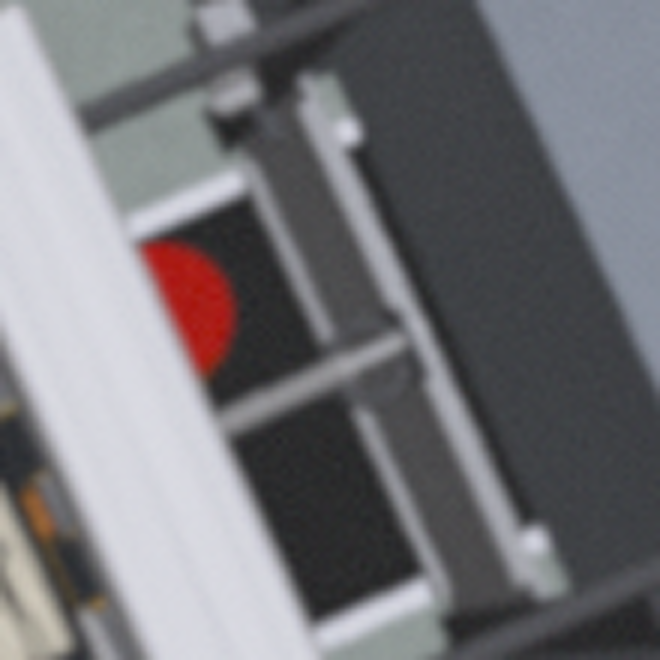

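```bash
python3 - <<'E'
from sim2 import *
R_,p_,s_=RT()
q=np.array(s_["qpos"])
tp=lambda x,z:foot+xt*x+np.array([0,0,z])
q=go(q,tp(-.25,.30));q=go(q,tp(-.45,.31));q=go(q,tp(-.50,.5));q=go(q,[.2,.55,.52]);q=go(q,[-.2,.55,.52])
for k in range(6):
    for i in range(5): q=step2(q,np.array([0,0,.04]))
    print(q.round(0),*lean(q))
legs(tp(-.25,.30),tp(-.45,.31),tp(-.5,.5),[.2,.55,.52],[-.2,.55,.52])
E
```

```text
1 -> [0.51 0.06 0.3 ] q [-14.  23. -13. 117.  53.  55. -39.] p [0.51 0.06 0.3 ] lean 36.3 -70.0
6 -> [0.43 0.24 0.31] q [-31.  25. -20. 113.  44.  70. -52.] p [0.431 0.244 0.31 ] lean 36.4 -71.0
5 -> [0.41 0.29 0.5 ] q [-33.  15. -24.  97.  35.  91. -39.] p [0.411 0.29  0.5  ] lean 35.8 -71.0
9 -> [0.2  0.55 0.52] q [-62.  29. -32.  75.  28. 113. -67.] p [0.199 0.549 0.52 ] lean 36.2 -71.0
10 -> [-0.2   0.55  0.52] q [ -94.   31.  -34.   74.    9.  115. -103.] p [-0.185  0.541  0.51 ] lean 36.3 -71.0
[-97.  20. -26.  79.   3. 115. -99.] p [-0.175  0.478  0.572] lean 32.7 -73.0
[-97.  13. -24.  82.   0. 115. -97.] p [-0.171  0.432  0.612] lean 29.1 -74.0
[-96.   8. -24.  82.  -2. 115. -98.] p [-0.172  0.4    0.644] lean 25.4 -76.0
[-95.   5. -26.  82.  -3. 115. -98.] p [-0.178  0.378  0.672] lean 21.8 -78.0
[ -94.    3.  -28.   80.   -4.  115. -100.] p [-0.189  0.365  0.699] lean 18.2 -81.0
[ -94.    2.  -30.   77.   -6.  115. -102.] p [-0.203  0.355  0.727] lean 14.7 -86.0
to [0.51 0.06 0.3 ] cm [ 0.31  0.27 -1.38] rows 1 per [ 0.31  0.27 -1.38]
to [0.432 0.245 0.31 ] cm [  0.38 -15.53 -12.64] rows 5 per [ 0.08 -3.11 -2.53]
to [0.413 0.291 0.5  ] cm [  0.25   7.22 -18.27] rows 5 per [ 0.05  1.44 -3.65]
to [0.2, 0.55, 0.52] cm [ -8.99 -24.82 -20.8 ] rows 9 per [-1.   -2.76 -2.31]
to [-0.2, 0.55, 0.52] cm [-36.58 -12.86  -9.82] rows 10 per [-3.66 -1.29 -0.98]
```

Request:
{"api": "drive_tool", "payload": {"rows": [[1,0.1,0.5,-1.2,0],[1,0.1,-2.5,-2.0,0],[1,0.1,-3.1,-2.5,0],[1,0.1,-3.1,-2.5,0],[1,0.1,-3.1,-2.5,0],[1,0.1,-3.1,-2.5,0],[1,0.05,1.2,-3.7,0],[1,0.05,1.4,-3.7,0],[1,0.05,1.4,-3.7,0],[1,0.05,1.4,-3.7,0],[1,0.05,1.4,-3.7,0]]}}

```text
t: 29.67
tcp_pos: [0.4147, 0.2844, 0.4986]
orientation: [143.7, -0.3, 23.9]
force: [0.7, -0.2, -2.1]
grip_width: 0.21
```

```bash
python3 look.py 16; python3 - <<'E'
from h import *
legs([.2,.55,.52],[-.2,.55,.52])
crop('pics/side16.png',240,150,440,300,4,'pics/x16.png')
E
```

```text
t 29.67 q [-34.7  15.8 -22.4  96.4  35.7  91.3 -40. ] p [0.415 0.284 0.499] rpy [143.71  -0.33  23.88] w 0.21 F [ 0.7 -0.2 -2.1]
toolz lean 36.29 az -65.7 tooly az -66.4 el 36.3 toolx el 0.33
tip [-0.268  0.004  0.423]
tip [-0.27   0.006  0.426] [321.783 189.961] [337.747 246.887]
bend [-0.269  0.005  0.452] [321.453 180.714] [339.114 246.112]
shaftend [-0.292  0.005  0.453] [325.163 184.55 ] [327.397 251.649]
to [0.2, 0.55, 0.52] cm [ -8.87 -25.41 -20.85] rows 9 per [-0.99 -2.82 -2.32]
to [-0.2, 0.55, 0.52] cm [-36.54 -12.82 -10.03] rows 10 per [-3.65 -1.28 -1.  ]
```

View pics/x16.png

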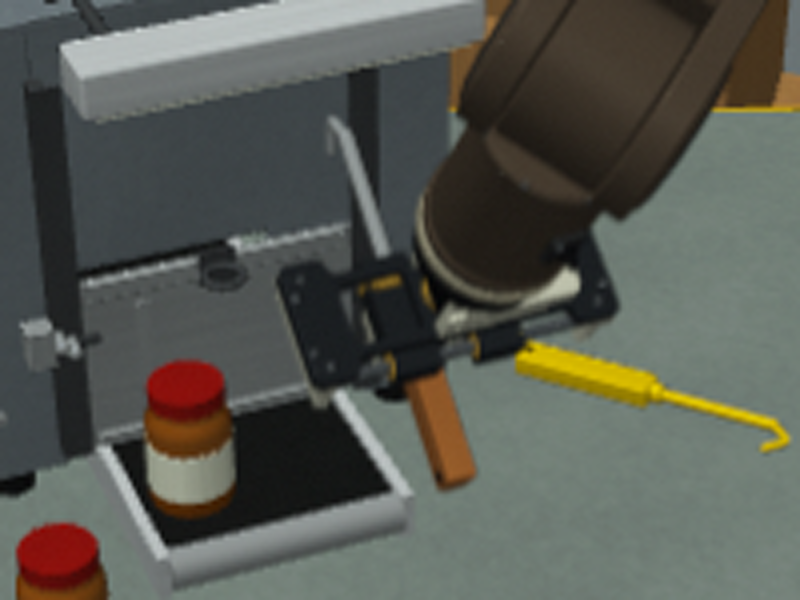

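Request:
{"api": "drive_tool", "payload": {"rows": [[1,-1,-2.8,-2.3,0],[1,-1,-2.8,-2.3,0],[1,-1,-2.8,-2.3,0],[1,-1,-2.8,-2.3,0],[1,-1,-2.8,-2.3,0],[1,-1,-2.8,-2.3,0],[1,-1,-2.8,-2.3,0],[1,-1,-2.8,-2.3,0],[1,-1,-2.8,-2.3,0]]}}

```text
t: 30.52
tcp_pos: [0.2003, 0.5466, 0.513]
orientation: [143.6, -0.4, 23.8]
force: [1.5, 0.3, -2.0]
grip_width: 0.216
```

Request:
{"api": "drive_tool", "payload": {"rows": [[1,-3.6,-1.3,-1,0],[1,-3.6,-1.3,-1,0],[1,-3.6,-1.3,-1,0],[1,-3.6,-1.3,-1,0],[1,-3.6,-1.3,-1,0],[1,-3.6,-1.3,-1,0],[1,-3.6,-1.3,-1,0],[1,-3.6,-1.3,-1,0],[1,-3.6,-1.3,-1,0],[1,-3.6,-1.3,-1,0]]}}

```text
t: 31.35
tcp_pos: [-0.1842, 0.5499, 0.513]
orientation: [143.5, -0.3, 24.0]
force: [0.3, -0.2, -3.6]
grip_width: 0.214
```

```bash
python3 - <<'E'
from h import *
log()
E
```

```text
t 31.35 q [-110.9   29.6   -5.1   72.4    1.6  114.6  -92.1] p [-0.184  0.55   0.513] rpy [143.48  -0.27  23.97] w 0.214 F [ 0.3 -0.2 -3.6]
toolz lean 36.53 az -65.7 tooly az -66.2 el 36.5 toolx el 0.27
```

Request:
{"api": "drive_tool", "payload": {"rows": [[1,0,2.4,-3.3,0],[1,0,2.3,-3.3,0],[1,0,2.2,-3.4,0],[1,0,2.1,-3.4,0],[1,0,2.0,-3.5,0],[1,0,1.9,-3.5,0],[1,0,1.8,-3.6,0],[1,0,1.7,-3.6,0]]}}

```text
t: 32.02
tcp_pos: [-0.1534, 0.4856, 0.6167]
orientation: [151.9, -2.8, 25.2]
force: [-0.1, -0.0, -1.8]
grip_width: 0.212
```

```bash
python3 - <<'E'
from h import *
log()
E
```

```text
t 32.02 q [-145.    20.3   45.8   77.4   -4.2  114.6  -74. ] p [-0.153  0.486  0.617] rpy [151.95  -2.77  25.17] w 0.212 F [-0.1 -0.  -1.8]
toolz lean 28.18 az -59.6 tooly az -66.3 el 28.0 toolx el 2.77
```

```bash
python3 - <<'E'
from sim2 import *
R_,p_,s_=RT();q0=np.array(s_["qpos"])
print("A");q=go(q0,[-.153,.486,.57]);q=go(q,[-.29,.45,.57]);q=go(q,[-.29,.45,.6])
for k in range(4):
    for i in range(5): q=step2(q,np.array([0,0,.04]))
    print(q.round(0),*lean(q))
print("B");q=go(q0,[-.12,.55,.55]);q=go(q,[.2,.6,.5]);q=go(q,[.35,.45,.5]);q=go(q,[.25,.3,.55]);q=go(q,[.1,.42,.55]);q=go(q,[-.1,.42,.55]);q=go(q,[-.24,.42,.56])
for k in range(4):
    for i in range(5): q=step2(q,np.array([0,0,.04]))
    print(q.round(0),*lean(q))
E
```

```text
A
1 -> [-0.15  0.49  0.57] q [-145.   22.   46.   81.   -5.  110.  -74.] p [-0.152  0.485  0.57 ] lean 28.2 -65.0
4 -> [-0.29  0.45  0.57] q [-150.   23.   36.   77.  -11.  113.  -90.] p [-0.286  0.452  0.57 ] lean 28.4 -65.0
1 -> [-0.29  0.45  0.6 ] q [-150.   22.   35.   75.  -10.  115.  -91.] p [-0.287  0.446  0.59 ] lean 28.1 -65.0
[-145.   13.   25.   77.   -6.  115.  -97.] p [-0.26   0.405  0.638] lean 24.3 -64.0
[-143.    8.   20.   78.   -4.  115. -100.] p [-0.245  0.375  0.673] lean 20.5 -65.0
[-143.    5.   17.   77.   -4.  115. -102.] p [-0.237  0.355  0.702] lean 16.6 -66.0
[-143.    2.   15.   76.   -3.  115. -104.] p [-0.235  0.341  0.731] lean 12.8 -69.0
B
3 -> [-0.12  0.55  0.55] q [-137.   28.   45.   75.   -7.  110.  -67.] p [-0.119  0.55   0.549] lean 28.3 -65.0
9 -> [0.2 0.6 0.5] q [-108.   36.   47.   72.   -1.   98.  -38.] p [0.201 0.599 0.5  ] lean 28.7 -65.0
6 -> [0.35 0.45 0.5 ] q [-99.  27.  51.  86.   6.  86. -25.] p [0.349 0.449 0.5  ] lean 28.8 -65.0
5 -> [0.25 0.3  0.55] q [-119.    2.   55.  104.   22.   92.  -41.] p [0.254 0.299 0.547] lean 28.9 -65.0
5 -> [0.1  0.42 0.55] q [-128.   11.   47.   96.   10.   99.  -54.] p [0.099 0.419 0.549] lean 29.0 -65.0
5 -> [-0.1   0.42  0.55] q [-143.   12.   40.   94.    1.  105.  -76.] p [-0.1    0.418  0.55 ] lean 29.5 -65.0
4 -> [-0.24  0.42  0.56] q [-150.   18.   35.   85.   -7.  110.  -88.] p [-0.238  0.419  0.559] lean 29.7 -65.0
[-148.   11.   30.   83.   -4.  115.  -92.] p [-0.218  0.39   0.629] lean 26.7 -65.0
[-147.    6.   27.   83.   -3.  115.  -94.] p [-0.204  0.367  0.659] lean 22.9 -65.0
[-147.    3.   25.   82.   -2.  115.  -96.] p [-0.197  0.354  0.687] lean 19.0 -65.0
[-147.    1.   24.   80.   -2.  115.  -97.] p [-0.194  0.345  0.713] lean 15.2 -66.0
```

```bash
python3 - <<'E'
from sim2 import *
log();legs([-.19,.48,.56],[-.28,.46,.57])
R,p,s=RT();print(R.T@[0,0,.04]*100)
E
```

```text
t 32.02 q [-145.    20.3   45.8   77.4   -4.2  114.6  -74. ] p [-0.153  0.486  0.617] rpy [151.95  -2.77  25.17] w 0.212 F [-0.1 -0.  -1.8]
toolz lean 28.18 az -59.6 tooly az -66.3 el 28.0 toolx el 2.77
to [-0.19, 0.48, 0.56] cm [-3.82 -3.5   4.35] rows 2 per [-1.91 -1.75  2.18]
to [-0.28, 0.46, 0.57] cm [-8.94 -1.11 -2.21] rows 3 per [-2.98 -0.37 -0.74]
[ 0.193  1.879 -3.526]
```

Request:
{"api": "drive_tool", "payload": {"rows": [[1,-1.9,-1.8,2.2,0],[1,-1.9,-1.8,2.2,0],[1,-3,-0.4,-0.7,0],[1,-3,-0.4,-0.7,0],[1,-3,-0.4,-0.7,0],[1,0,0,0,0]]}}

```text
t: 32.52
tcp_pos: [-0.2874, 0.4591, 0.5662]
orientation: [151.8, -2.6, 25.7]
force: [-1.1, -0.7, -3.7]
grip_width: 0.215
```

```bash
python3 - <<'E'
from sim2 import *
log()
R,p,s=RT();print(R.T@[0,0,.04]*100)
E
```

```text
t 32.52 q [-148.4   23.2   33.9   77.7  -10.1  111.1  -89.8] p [-0.287  0.459  0.566] rpy [151.82  -2.59  25.66] w 0.215 F [-1.1 -0.7 -3.7]
toolz lean 28.29 az -59.5 tooly az -65.7 el 28.1 toolx el 2.59
[ 0.181  1.887 -3.522]
```

Request:
{"api": "drive_tool", "payload": {"rows": [[1,0.2,1.9,-3.5,0],[1,0.2,1.9,-3.5,0],[1,0.2,1.8,-3.5,0],[1,0.2,1.7,-3.6,0],[1,0.2,1.6,-3.6,0]]}}

```text
t: 32.93
tcp_pos: [-0.2577, 0.4255, 0.65]
orientation: [157.3, -2.0, 24.8]
force: [0.5, 0.0, -1.4]
grip_width: 0.216
```

```bash
python3 - <<'E'
from sim2 import *
log()
R,p,s=RT();print(R.T@[0,0,.04]*100)
E
```

```text
t 32.93 q [-138.3   14.5   16.5   74.1   -5.3  114.7  -98.2] p [-0.258  0.425  0.65 ] rpy [157.32  -1.97  24.84] w 0.216 F [ 0.5  0.  -1.4]
toolz lean 22.76 az -60.5 tooly az -66.0 el 22.7 toolx el 1.97
[ 0.137  1.541 -3.689]
```

Request:
{"api": "drive_tool", "payload": {"rows": [[1,0.1,1.5,-3.7,0],[1,0.1,1.4,-3.7,0],[1,0.1,1.3,-3.8,0],[1,0.1,1.2,-3.8,0],[1,0.1,1.1,-3.8,0],[1,0.1,0.9,-3.9,0]]}}

```text
t: 33.43
tcp_pos: [-0.2318, 0.3784, 0.7285]
orientation: [167.2, -0.5, 24.4]
force: [-11.3, -11.0, -0.9]
grip_width: 0.213
```

```bash
python3 - <<'E'
from sim2 import *
log()
R,p,s=RT();print(R.T@[0,0,.04]*100)
E
```

```text
t 33.43 q [-149.9    5.9   26.6   72.8   -4.6  114.7 -100.2] p [-0.232  0.378  0.729] rpy [167.17  -0.45  24.37] w 0.213 F [-11.3 -11.   -0.9]
toolz lean 12.84 az -63.6 tooly az -65.7 el 12.8 toolx el 0.45
[ 0.032  0.888 -3.9  ]
```

Request:
{"api": "drive_tool", "payload": {"rows": [[1,0,0,0,0],[1,1.5,0.5,1,0]]}}

```text
t: 33.6
tcp_pos: [-0.218, 0.378, 0.7203]
orientation: [167.2, -0.4, 24.7]
force: [-0.8, 0.1, -2.9]
grip_width: 0.213
```

```bash
python3 - <<'E'
from sim2 import *
log()
R_,p_,s_=RT();q=np.array(s_["qpos"])
R,p,s=RT();print(R.T@[0,0,.04]*100)
q=go(q,[-.17,.40,.69]);
for k in range(4):
    for i in range(3): q=step2(q,np.array([0,0,.04]))
    print(q.round(0),*lean(q))
legs([-.17,.40,.69])
cv2.imwrite('pics/side20.png',r.camera('side')[:,:,::-1])
E
```

```text
t 33.6 q [-149.3    4.8   26.6   75.    -3.8  113.4  -99. ] p [-0.218  0.378  0.72 ] rpy [167.24  -0.4   24.66] w 0.213 F [-0.8  0.1 -2.9]
toolz lean 12.77 az -63.6 tooly az -65.4 el 12.8 toolx el 0.4
[ 0.028  0.884 -3.901]
2 -> [-0.17  0.4   0.69] q [-145.    4.   30.   80.   -2.  110.  -91.] p [-0.169  0.399  0.69 ] lean 12.8 -69.0
[-145.    4.   29.   73.   -2.  115.  -91.] p [-0.165  0.39   0.739] lean 11.3 -68.0
[-145.    2.   29.   72.   -1.  115.  -92.] p [-0.162  0.385  0.755] lean 8.9 -68.0
[-145.    2.   29.   70.   -1.  115.  -92.] p [-0.16   0.38   0.772] lean 6.5 -68.0
[-145.    1.   28.   69.   -0.  115.  -92.] p [-0.159  0.378  0.789] lean 4.2 -68.0
to [-0.17, 0.4, 0.69] cm [ 5.26 -0.68  2.99] rows 2 per [ 2.63 -0.34  1.49]
```

View pics/side20.png

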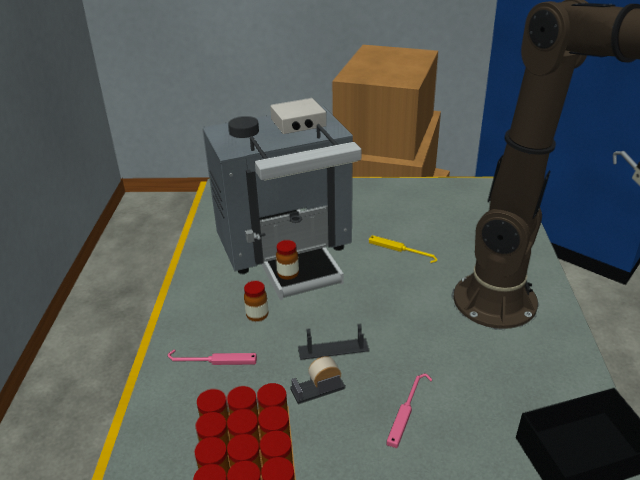

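Request:
{"api": "drive_tool", "payload": {"rows": [[1,2.5,-0.3,1.4,0],[1,2.5,-0.3,1.4,0],[1,0,0.9,-3.9,0],[1,0,0.9,-3.9,0],[1,0,0.8,-3.9,0],[1,0,0.7,-3.9,0]]}}

```text
t: 34.15
tcp_pos: [-0.1632, 0.3815, 0.7646]
orientation: [172.4, -0.2, 24.4]
force: [0.5, -0.3, -1.5]
grip_width: 0.215
```

```bash
python3 - <<'E'
from sim2 import *
log()
R,p,s=RT();print(R.T@[0,0,.04]*100)
E
```

```text
t 34.15 q [-149.8    1.3   31.3   71.8   -1.2  114.7  -94.5] p [-0.163  0.382  0.765] rpy [172.35  -0.17  24.41] w 0.215 F [ 0.5 -0.3 -1.5]
toolz lean 7.65 az -64.3 tooly az -65.6 el 7.6 toolx el 0.17
[ 0.012  0.532 -3.964]
```

Request:
{"api": "drive_tool", "payload": {"rows": [[1,0.8,0.5,-3.9,0],[1,0.8,0.4,-3.9,0],[1,0.8,0.3,-3.9,0],[1,0,0,0,0]]}}

```text
t: 34.48
tcp_pos: [-0.1318, 0.3791, 0.801]
orientation: [177.7, 0.2, 24.1]
force: [1.0, -0.2, -1.7]
grip_width: 0.214
```

```bash
python3 - <<'E'
from sim2 import *
log()
E
```

```text
t 34.48 q [-133.4   -0.    16.9   67.5   -0.3  114.7  -92.5] p [-0.132  0.379  0.801] rpy [177.72   0.16  24.09] w 0.214 F [ 1.  -0.2 -1.7]
toolz lean 2.28 az -69.9 tooly az -65.9 el 2.3 toolx el -0.16
```

Request:
{"api": "drive_tool", "payload": {"rows": [[1,0.4,0.15,-4,0],[1,0,0,-1,0],[1,0,0,0,0]]}}

```text
t: 34.73
tcp_pos: [-0.1289, 0.3763, 0.8131]
orientation: [179.6, 0.2, 24.3]
force: [0.2, -0.1, -2.5]
grip_width: 0.212
```

```bash
python3 - <<'E'
from sim2 import *
log()
q=np.array(r.state()["qpos"])
legs([.0,.42,.70],[.25,.45,.6],[.47,.22,.5])
q=go(q,[.0,.42,.70]);q=go(q,[.25,.45,.6]);q=go(q,[.46,.22,.5]);q=go(q,[.46,.22,.5],yaw=-1.31);q=go(q,[.48,.211,.215])
E
```

```text
t 34.73 q [-126.4   -0.     9.9   65.7   -0.3  114.7  -92.2] p [-0.129  0.376  0.813] rpy [179.55   0.24  24.31] w 0.212 F [ 0.2 -0.1 -2.5]
toolz lean 0.51 az -94.0 tooly az -65.7 el 0.4 toolx el -0.24
to [0.0, 0.42, 0.7] cm [13.59  1.24 11.27] rows 5 per [2.72 0.25 2.25]
to [0.25, 0.45, 0.6] cm [24.06  7.48  9.96] rows 7 per [3.44 1.07 1.42]
to [0.47, 0.22, 0.5] cm [10.63 29.94 10.19] rows 9 per [1.18 3.33 1.13]
5 -> [0.   0.42 0.7 ] q [-117.   -2.   21.   84.    1.   99.  -71.] p [0.001 0.418 0.7  ] lean 0.6 -103.0
7 -> [0.25 0.45 0.6 ] q [-98.   9.  38.  87.  -5.  86. -36.] p [0.251 0.448 0.6  ] lean 0.6 -58.0
9 -> [0.46 0.22 0.5 ] q [-72.  13.  50.  99.  -9.  73.   4.] p [0.459 0.219 0.5  ] lean 0.7 -53.0
11 -> [0.46 0.22 0.5 ] q [-63.  11.  38.  99.  -6.  72.  76.] p [0.46 0.22 0.5 ] lean 0.7 -50.0
8 -> [0.48 0.21 0.22] q [-52.  32.  30. 117. -24.  37.  92.] p [0.479 0.21  0.215] lean 1.3 -64.0
```

Upright again (0.5° lean). Heading back above the rest.

Request:
{"api": "drive_tool", "payload": {"rows": [[1,2.7,0.25,2.2,0],[1,2.7,0.25,2.2,0],[1,2.7,0.25,2.2,0],[1,2.7,0.25,2.2,0],[1,2.7,0.25,2.2,0],[1,3.4,1.1,1.4,0],[1,3.4,1.1,1.4,0],[1,3.4,1.1,1.4,0],[1,3.4,1.1,1.4,0],[1,3.4,1.1,1.4,0],[1,3.4,1.1,1.4,0],[1,3.4,1.1,1.4,0]]}}

```text
t: 35.73
tcp_pos: [0.2476, 0.447, 0.6024]
orientation: [179.4, 0.3, 24.5]
force: [-0.3, -0.0, -2.4]
grip_width: 0.215
```

Request:
{"api": "drive_tool", "payload": {"rows": [[1,1.2,3.3,1.1,0],[1,1.2,3.3,1.1,0],[1,1.2,3.3,1.1,0],[1,1.2,3.3,1.1,0],[1,1.2,3.3,1.1,0],[1,1.2,3.3,1.1,0],[1,1.2,3.3,1.1,0],[1,1.2,3.3,1.1,0],[1,1.2,3.3,1.1,0]]}}

```text
t: 36.48
tcp_pos: [0.468, 0.2196, 0.5061]
orientation: [179.4, 0.3, 24.5]
force: [0.3, 0.6, -2.4]
grip_width: 0.216
```

Request:
{"api": "drive_tool", "payload": {"rows": [[1,0,0,1,-0.12],[1,0,0,1,-0.12],[1,0,0,1,-0.12],[1,0,0,1,-0.12],[1,0,0,1,-0.12],[1,0,0,1,-0.12],[1,0,0,1,-0.12],[1,0,0,1,-0.12],[1,0,0,1,-0.12],[1,0,0,1,-0.12],[1,0,0,0,-0.11]]}}

```text
t: 37.4
tcp_pos: [0.4665, 0.2198, 0.4045]
orientation: [-179.7, 0.8, 99.9]
force: [0.6, 0.1, -1.3]
grip_width: 0.215
```

```bash
python3 - <<'E'
from sim2 import *
log()
for n in("side","top"): cv2.imwrite(f'pics/{n}21.png',r.camera(n)[:,:,::-1])
cv2.imwrite('pics/wrist21.png',r.camera('wrist')[:,:,::-1])
crop('pics/side21.png',250,200,410,360,4.5,'pics/x21.png')
for nm,x,z in (("tip",.137,-.035),("bend",.1534,-.0154),("shaftend",.135,0),("rear",-.09,.014)):
    w=polept(x,z);print(nm,w,proj("side",w)[0],(proj("side",w)[0]-[250,200])*4.5,proj("top",w)[0])
E
```

```text
t 37.4 q [-57.1  15.8  32.7 107.   -9.   60.4  79. ] p [0.467 0.22  0.405] rpy [-179.67    0.75   99.9 ] w 0.215 F [ 0.6  0.1 -1.3]
toolz lean 0.82 az -103.8 tooly az 9.9 el -0.3 toolx el -0.75
tip [0.602 0.24  0.212] [283.642 296.6  ] [151.39  434.701] [264.559 210.782]
bend [0.619 0.243 0.232] [276.59  291.282] [119.655 410.767] [262.306 202.754]
shaftend [0.6   0.24  0.247] [283.622 285.751] [151.299 385.88 ] [262.961 209.983]
rear [0.378 0.203 0.262] [373.546 272.154] [555.955 324.695] [280.791 310.278]
```

View pics/x21.png

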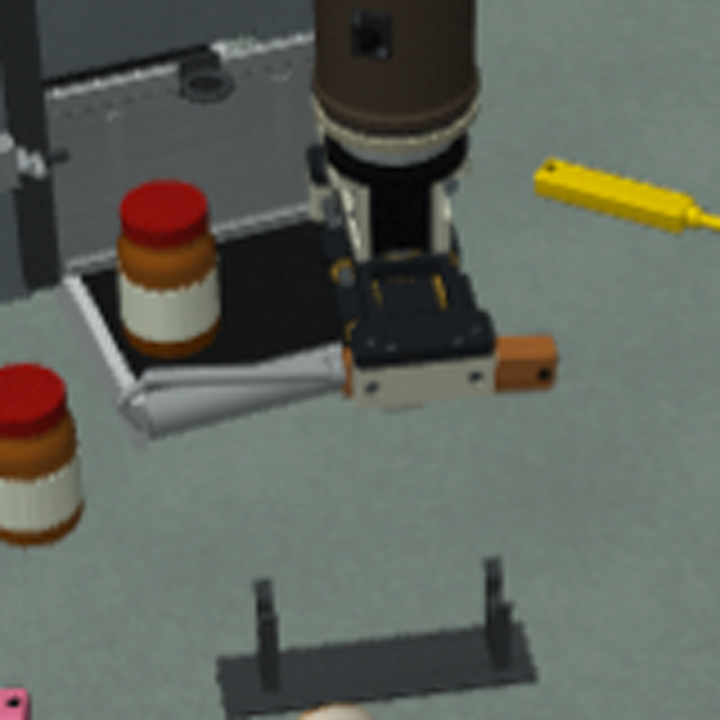

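View pics/wrist21.png

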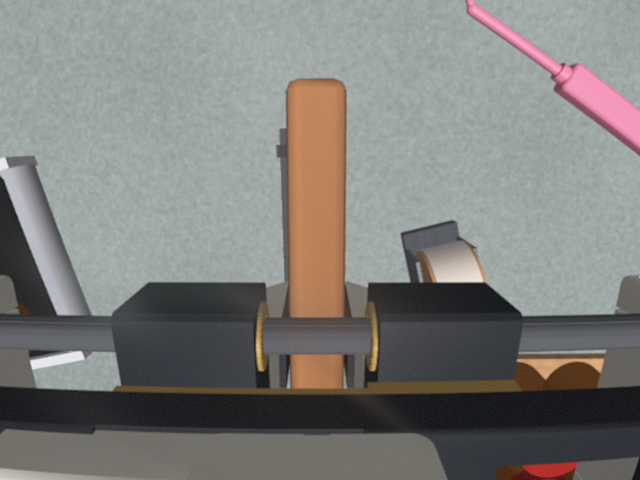

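```bash
python3 - <<'E'
from h import *
a=[RT()[1] for _ in range(3)];legs([.4803,.2113,.255],[.4803,.2113,.2155])
E
```

```text
to [0.4803, 0.2113, 0.255] cm [-0.86  1.18 15.16] rows 4 per [-0.21  0.29  3.79]
to [0.4803, 0.2113, 0.2155] cm [0.04 0.01 3.95] rows 1 per [0.04 0.01 3.95]
```

Request:
{"api": "drive_tool", "payload": {"rows": [[1,-0.2,0.3,3.8,0],[1,-0.2,0.3,3.8,0],[1,-0.2,0.3,3.8,0],[1,-0.2,0.3,3.2,0],[1,0,0,0,0]]}}

```text
t: 37.97
tcp_pos: [0.4793, 0.211, 0.2563]
orientation: [-179.5, 0.9, 99.3]
force: [-1.8, -0.8, -3.1]
grip_width: 0.215
```

```bash
python3 - <<'E'
from h import *
log();legs([.4803,.2113,.2155])
for n in("side","top","wrist"): cv2.imwrite(f'pics/{n}22.png',r.camera(n)[:,:,::-1])
crop('pics/side22.png',260,260,400,370,5.5,'pics/x22.png');crop('pics/top22.png',230,190,330,310,5,'pics/y22.png')
E
```

```text
t 37.97 q [-50.2  27.9  27.8 115.  -17.9  42.1  87.7] p [0.479 0.211 0.256] rpy [-179.48    0.86   99.25] w 0.215 F [-1.8 -0.8 -3.1]
toolz lean 1.0 az -111.9 tooly az 9.2 el -0.5 toolx el -0.86
to [0.4803, 0.2113, 0.2155] cm [0.07 0.14 4.08] rows 1 per [0.07 0.14 4.08]
```

View pics/x22.png

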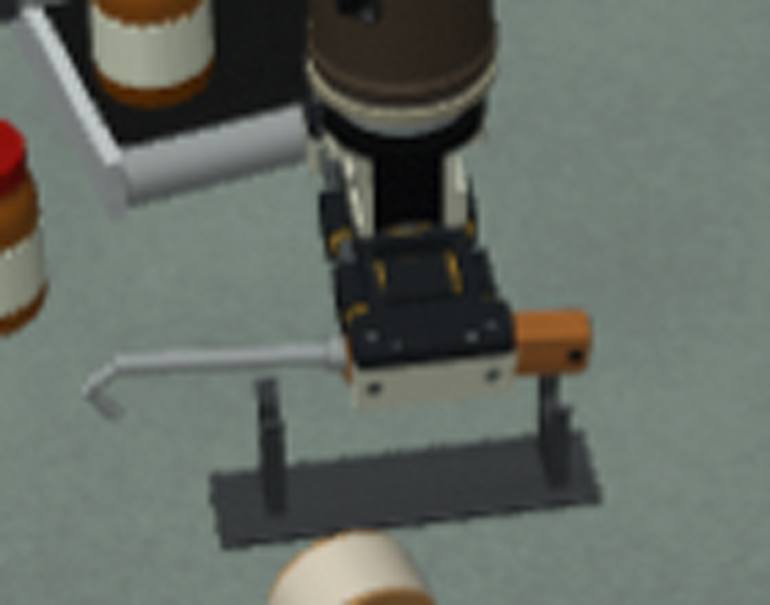

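View pics/wrist22.png

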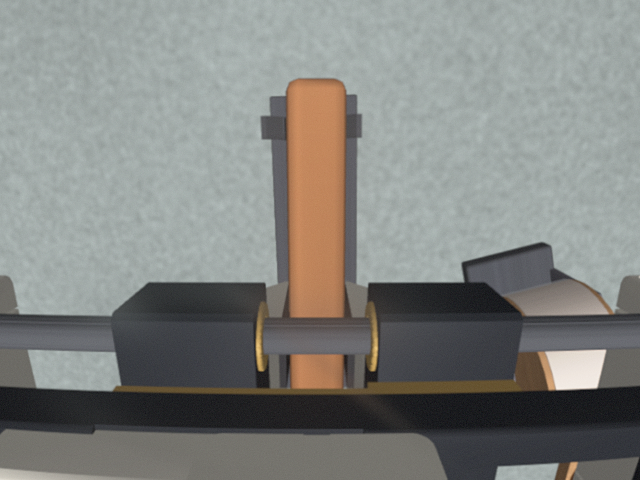

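View pics/y22.png

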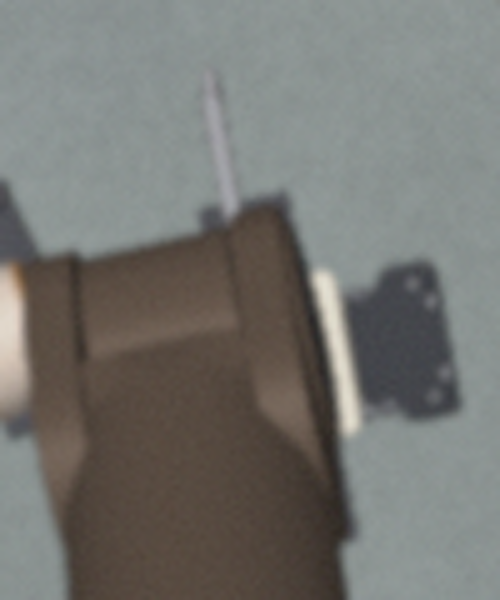

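Request:
{"api": "drive_tool", "payload": {"rows": [[1,-0.05,0.1,1.5,0],[1,0,0,1.2,0],[1,0,0,0.6,0],[1,0,0,0,0]]}}

```text
t: 38.45
tcp_pos: [0.4825, 0.2113, 0.2292]
orientation: [-180.0, 0.5, 99.4]
force: [0.4, -0.6, -2.2]
grip_width: 0.216
```

```bash
python3 - <<'E'
from h import *
log();legs([.4803,.2113,.2155])
for n in("side","wrist"): cv2.imwrite(f'pics/{n}23.png',r.camera(n)[:,:,::-1])
crop('pics/side23.png',260,280,400,370,5.5,'pics/x23.png')
E
```

```text
t 38.45 q [-48.5  30.3  25.9 115.9 -20.   38.3  89.7] p [0.482 0.211 0.229] rpy [-179.98    0.54   99.42] w 0.216 F [ 0.4 -0.6 -2.2]
toolz lean 0.54 az -83.0 tooly az 9.4 el -0.0 toolx el -0.54
to [0.4803, 0.2113, 0.2155] cm [ 0.05 -0.22  1.37] rows 1 per [ 0.05 -0.22  1.37]
```

View pics/x23.png

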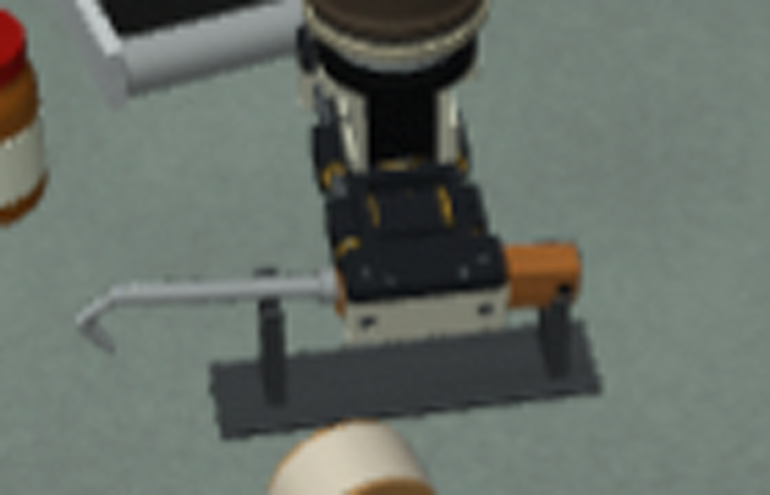

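View pics/wrist23.png

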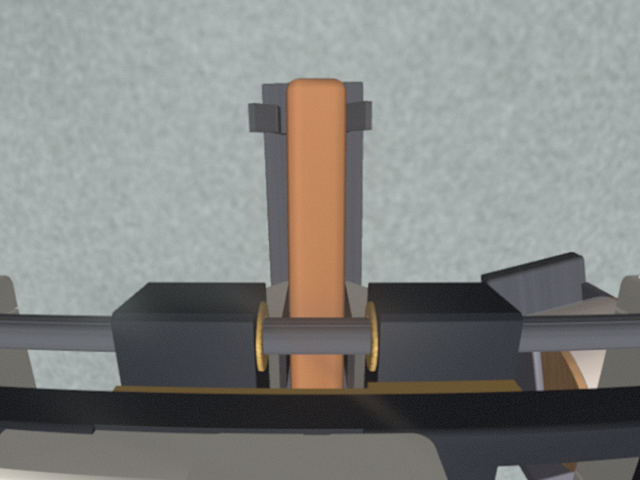

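Request:
{"api": "drive_tool", "payload": {"rows": [[1,-0.15,-0.1,0.2,-0.015],[1,0,-0.1,0.4,0],[1,0,0,0,0]]}}

```text
t: 38.8
tcp_pos: [0.4804, 0.2088, 0.2221]
orientation: [-179.9, 0.6, 100.3]
force: [-0.9, 1.0, -2.0]
grip_width: 0.215
```

```bash
python3 - <<'E'
from h import *
log();legs([.4803,.2113,.2155])
for n in("side","wrist"): cv2.imwrite(f'pics/{n}24.png',r.camera(n)[:,:,::-1])
a=cv2.imread('pics/side24.png')[285:365,265:385];b=cv2.imread('pics/wrist24.png')[60:300,220:420]
cv2.imwrite('pics/x24.png',np.hstack([cv2.resize(a,(480,320),interpolation=2),cv2.resize(b,(267,320),interpolation=2)]))
E
```

```text
t 38.8 q [-47.9  30.7  25.2 116.5 -20.2  37.3  90.8] p [0.48  0.209 0.222] rpy [-179.89    0.57  100.3 ] w 0.215 F [-0.9  1.  -2. ]
toolz lean 0.58 az -90.9 tooly az 10.3 el -0.1 toolx el -0.57
to [0.4803, 0.2113, 0.2155] cm [0.25 0.04 0.66] rows 1 per [0.25 0.04 0.66]
```

View pics/x24.png

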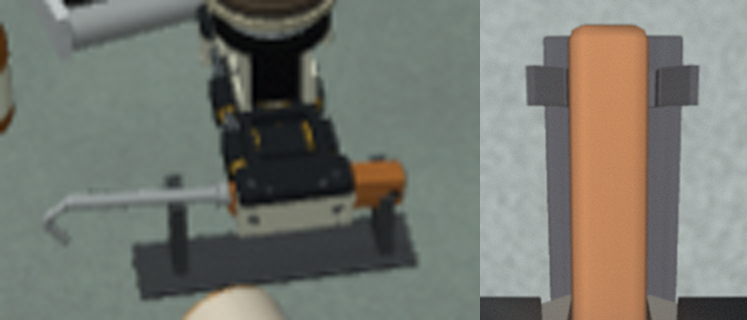

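Request:
{"api": "drive_tool", "payload": {"rows": [[1,0.12,0,0.1,0],[1,0,0,0.2,0],[1,0,0,0.2,0],[1,0,0,0.2,0],[1,0,0,0,0],[1,0,0,0,0]], "squeeze": 8}}

```text
t: 39.4
tcp_pos: [0.4804, 0.21, 0.215]
orientation: [-179.9, 0.6, 100.3]
force: [-0.4, -0.1, -2.4]
grip_width: 0.217
```

```bash
python3 - <<'E'
from h import *
log();legs([.4803,.2113,.2155])
for n in("side","wrist"): cv2.imwrite(f'pics/{n}25.png',r.camera(n)[:,:,::-1])
a=cv2.imread('pics/side25.png')[285:365,265:385];b=cv2.imread('pics/wrist25.png')[60:300,220:420]
cv2.imwrite('pics/x25.png',np.hstack([cv2.resize(a,(480,320),interpolation=2),cv2.resize(b,(267,320),interpolation=2)]))
E
```

```text
t 39.4 q [-47.6  31.4  24.8 116.7 -20.6  36.5  91.1] p [0.48  0.21  0.215] rpy [-179.88    0.58  100.29] w 0.217 F [-0.4 -0.1 -2.4]
toolz lean 0.6 az -91.0 tooly az 10.3 el -0.1 toolx el -0.58
to [0.4803, 0.2113, 0.2155] cm [ 0.13  0.01 -0.05] rows 1 per [ 0.13  0.01 -0.05]
```

View pics/x25.png

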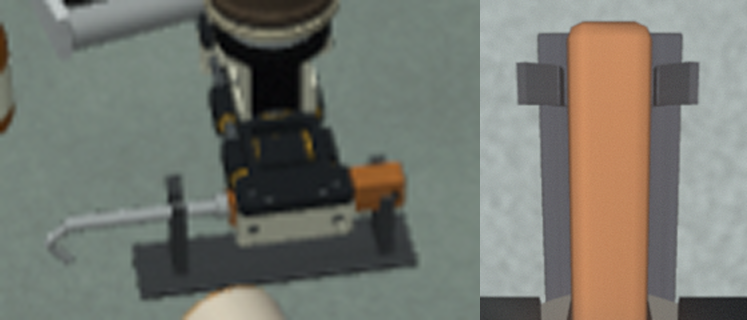

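Request:
{"api": "drive_tool", "payload": {"rows": [[1,0,0,0.15,0],[0.7,0,0,0,0],[0.6,0,0,0,0],[0.4,0,0,0,0],[0.4,0,0,0,0],[0.4,0,0,0,0]]}}

```text
t: 40.0
tcp_pos: [0.4804, 0.2101, 0.2137]
orientation: [-179.9, 0.6, 100.3]
force: [-0.1, 0.5, -0.8]
grip_width: 0.53
```

```bash
python3 - <<'E'
from h import *
log()
for n in("side","wrist"): cv2.imwrite(f'pics/{n}26.png',r.camera(n)[:,:,::-1])
a=cv2.imread('pics/side26.png')[285:365,265:385];b=cv2.imread('pics/wrist26.png')[60:300,220:420]
cv2.imwrite('pics/x26.png',np.hstack([cv2.resize(a,(480,320),interpolation=2),cv2.resize(b,(267,320),interpolation=2)]))
E
```

```text
t 40.0 q [-47.6  31.5  24.7 116.7 -20.7  36.3  91.2] p [0.48  0.21  0.214] rpy [-179.9     0.57  100.29] w 0.53 F [-0.1  0.5 -0.8]
toolz lean 0.58 az -89.3 tooly az 10.3 el -0.1 toolx el -0.57
```

View pics/x26.png

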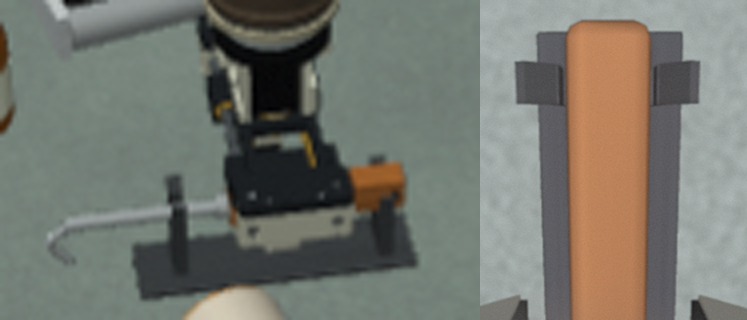

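Released and lying in both U's. Now straight up, then a final look.

Request:
{"api": "drive_tool", "payload": {"rows": [[0.4,0,0,0,0],[0.4,0,0,-1,0],[0.4,0,0,-2,0],[0.4,0,0,-3,0],[0.4,0,0,-4,0],[0.4,0,0,-4,0],[0.4,0,0,-4,0],[0.4,0,0,-4,0],[0.4,0,0,-4,0],[0.4,0,0,-4,0]]}}

```text
t: 40.93
tcp_pos: [0.4798, 0.2122, 0.5166]
orientation: [-179.9, 0.6, 100.2]
force: [1.0, 0.8, 0.2]
grip_width: 0.603
```

Request:
{"api": "drive_tool", "payload": {"rows": [[0.4,0,-3,-2,0],[0.4,0,-3,-2,0],[0.4,0,-3,-2,0],[0.4,0,-3,-1,0],[0.4,0,-2,0,0],[0.4,0,0,0,0]]}}

```text
t: 41.43
tcp_pos: [0.3399, 0.1873, 0.5854]
orientation: [-179.9, 0.4, 100.4]
force: [0.8, 0.1, 0.1]
grip_width: 0.596
```

```bash
python3 - <<'E'
from h import *
log()
for n in("side","top"): cv2.imwrite(f'pics/{n}27.png',r.camera(n)[:,:,::-1])
a=cv2.imread('pics/side27.png');b=cv2.imread('pics/side0.png')
f=lambda x:cv2.resize(x[285:375,260:390],(390,270),interpolation=2)
g=lambda x:cv2.resize(x[180:270,230:360],(390,270),interpolation=2)
cv2.imwrite('pics/x27.png',np.vstack([np.hstack([f(b),f(a)]),np.hstack([g(b),g(a)])]))
E
```

```text
t 41.43 q [-67.7  -7.   27.3 102.6   3.6  84.   59.4] p [0.34  0.187 0.585] rpy [-179.94    0.4   100.39] w 0.596 F [0.8 0.1 0.1]
toolz lean 0.4 az -88.4 tooly az 10.4 el -0.1 toolx el -0.4
```

View pics/x27.png

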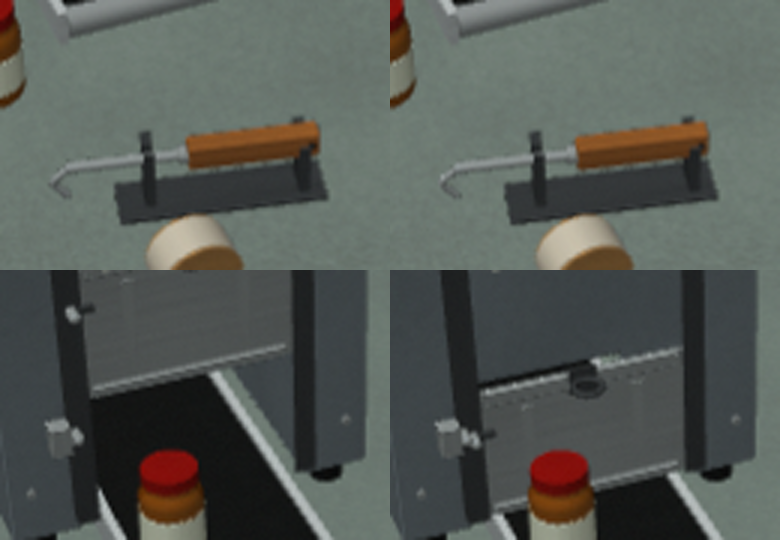

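View pics/top27.png

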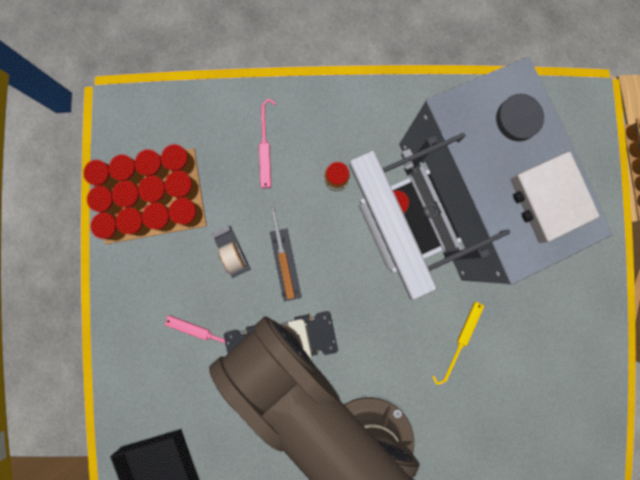

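```bash
python3 - <<'E'
from h import *
crop('pics/side27.png',240,195,345,265,7.4,'pics/x28.png')
for h in(0,.005,.01):
  for x,y,z in((0,.09,.046),(0,-.09,.046),(-.0235,0,.195),(-.0235-.0185,0,.1915)):
    w=foot_+xt_*x+yt_*y+np.array([0,0,z+h]);print(h,(x,y,z),(proj("side",w)[0]-[240,195])*7.4)
E
```

```text
0 (0, 0.09, 0.046) [209.237 479.712]
0 (0, -0.09, 0.046) [604.206 384.207]
0 (-0.0235, 0, 0.195) [411.547 167.903]
0 (-0.041999999999999996, 0, 0.1915) [426.928 198.05 ]
0.005 (0, 0.09, 0.046) [208.408 470.28 ]
0.005 (0, -0.09, 0.046) [603.97  374.863]
0.005 (-0.0235, 0, 0.195) [411.001 157.59 ]
0.005 (-0.041999999999999996, 0, 0.1915) [426.4   187.714]
0.01 (0, 0.09, 0.046) [207.576 460.819]
0.01 (0, -0.09, 0.046) [603.732 365.491]
0.01 (-0.0235, 0, 0.195) [410.452 147.245]
0.01 (-0.041999999999999996, 0, 0.1915) [425.871 177.348]
```

View pics/x28.png

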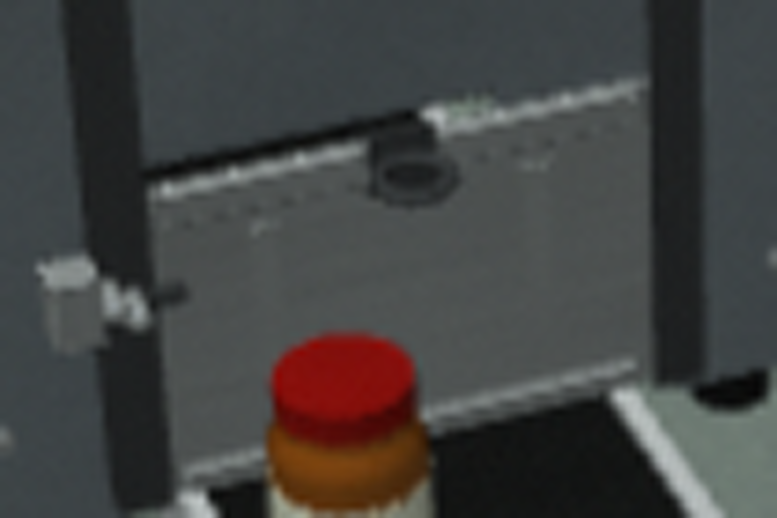

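```bash
python3 - <<'E'
from workcell import r
print(r.finish_job())
E
```

```text
the job is handed in; nothing more can be done
None
```

The job is handed in at about 41.5 s of the 64 s allowed. The hatch is shut, the pole is back in its rest, and nothing else appears moved.

- **What I did:** I took the pole off its rest and leaned the gripper back about 36°. I then hooked the eye from above and pulled the hatch down. With the hatch at the bottom I pulled on to about 8 N net, and it moved no further. I lifted the hook straight out, brought the gripper upright again and laid the pole back in both U's.
- **Hatch:** After unhooking, the eye ring shows at, or about 3 mm below, the position calculated for fully home. That is within camera error and well past the catch. No sensor confirmed the snap itself.
- **Pole and bystanders:** In the last side picture the pole lies as it did at the start. The jars and the tape dispenser are unmoved in the side and top pictures, and the gripper is clear of everything.
- **Lean:** The drive only turns the tool about its own axis. I got the lean, and later removed it, by pushing upwards with joint 6 at its range limit, so it came out at about 36° instead of 40°.
- **Joint limits:** Along the way, joints 1, 2 and 3 also reached their range limits. Joint readings went at most about 0.1° past the stated range (joint 2 read -25.2° against -25.12°), which could be reading noise.
- **Force:** The wrist briefly read about 16 N when joint 1 stopped at its limit in free air. It was back to normal by the next reading.
- **Slip in the fingers:** The pole turned about 4° in the fingers during the hard pull. It levelled out again when I laid it in the rest.

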